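# Warm the mould probe in the bead pot and hold it in the guide hole

## Task

Pull the long probe rod with the square grip out of its rest block and, to warm it evenly, stir the beads in the steel pot with its tip close to the pot's floor: three full rounds about the pot's middle, roughly halfway out to the wall, without spilling a bead. Then lower it upright through the guide hole of the bridge over the mould without touching the bore, bridge or mould, until the middle of the black band on its shaft is level with the top of the bridge plate. Finish while still holding the rod there, steady, upright and centred in the hole, and leave the other things on the bench where they are.

Things in the scene. Friction and masses are not known exactly. Their poses are not given: they have to be found in the camera images.
- rod: the probe rod, 170 mm long, about 90 to 140 g: round steel shaft 8 mm thick over the lower 120 mm, above it a black grip of square section 24 x 24 mm, 50 mm tall, flat sides along the rod's x and y. Origin: centre of the flat lower tip; z runs up the rod to the grip. It starts upright, tip down, in one of the three holes of the rest block, tip 10 mm above the bench, and must rise over 40 mm to come free. Told from the two pins by its length and square grip
- rod_grip (a point): middle of the rod's square grip, on the axis, 145 mm above the tip; a good place to grasp from above
- rod_band (a point): middle of the 8 mm tall black band painted round the shaft, on the axis, 70 mm above the tip
- rest: fixed wooden rest block, 60 (x) x 180 (y) x 50 mm tall, three holes in a row along its y, 55 mm apart, 11 mm wide, 40 mm deep, the rod in any one of them. Origin: centre of its underside, on the bench
- pot: fixed round steel bead pot, upright, outside 96 mm across, inside 88 mm, 55 mm tall, floor 5 mm thick, with a small wire handle on its +y side reaching 69 mm from the axis; seven white beads inside. Origin: centre of its underside, on the bench; its axes are parallel to the world's
- pot_in (a point): centre of the pot's inner floor, 5 mm above the bench; the beads' tops are 18 mm above it
- stand: fixed mould stand: blue base 120 (x) x 180 (y) x 12 mm; in its middle a steel ring mould, outside 90 mm, bore 66 mm, its top 57 mm above the bench (four tabs to 65 mm); over it a steel bridge plate 45 (x) x 164 (y) x 12 mm on two 16 mm posts at y = +-70 mm, underside 93 mm and top 105 mm above the bench (bolt heads over the posts to 110 mm), with one upright round guide hole 18 mm wide through its centre. Origin: centre of the base's underside, on the bench
- hole (a point): centre of the guide hole, level with the bridge plate's top face, 105 mm above the bench; z up. With the band level here the tip hangs 23 mm above the base, inside the mould
- bead0_center (a point): centre of one of the seven loose white ceramic beads in the pot, 18 mm across, 10 g (bead 0)
- bead1_center (a point): centre of one of the seven loose white ceramic beads in the pot, 18 mm across, 10 g (bead 1)
- bead2_center (a point): centre of one of the seven loose white ceramic beads in the pot, 18 mm across, 10 g (bead 2)
- bead3_center (a point): centre of one of the seven loose white ceramic beads in the pot, 18 mm across, 10 g (bead 3)
- bead4_center (a point): centre of one of the seven loose white ceramic beads in the pot, 18 mm across, 10 g (bead 4)
- bead5_center (a point): centre of one of the seven loose white ceramic beads in the pot, 18 mm across, 10 g (bead 5)
- bead6_center (a point): centre of one of the seven loose white ceramic beads in the pot, 18 mm across, 10 g (bead 6)
- cup: clear plastic cup, 64 mm across, 50 mm tall, stands on the bench just beyond the pot; leave alone. Origin: centre of its underside
- wood_block: dark wooden block 50 x 90 x 40 mm, lies on the bench just beyond the mould stand; leave alone. Origin: centre of its underside
- pin0: plain steel pin 8 mm thick with a 14 mm head, 85 mm tall, standing in another hole of the rest block, its top about 95 mm above the bench; leave alone. Origin: centre of its underside
- pin1: second such pin, in the remaining hole; leave alone. Origin: centre of its underside

How it is judged:
By the outcome, as a careful person would: the job done as asked, in the order asked, and still so for the second after the job is handed in, while the arm keeps its last pose, push and grip.
It also fails if it takes over 72 s, if anything falls off the work surface, if the arm or the gripper's body presses on something with over 40 N, if the wrist force passes 120 N, or if a joint passes its speed limit or range.

## Robot

A 6-joint arm with a two-finger parallel gripper is mounted at the origin on the work surface. World frame = base frame: x ahead of the robot, y to its left, z up, the work surface at z = 0. Lengths are in m, angles in degrees, forces in N, time in s.
With the tool pointing down it reaches from about 0.3 to 0.75 m from the base axis. Payload 8.5 kg.
Tool frame: the origin (TCP) lies at the very end of the fingers, on their centre line; the grasp point (between the pads) lies grasp_offset behind it (grasp_offset is the distance from the TCP to the grasp point, in m); x points along the fingers, z is the direction in which the jaws open and shut, and the axes are right-handed (so a half turn about x gives the same grasp; the last joint's range is limited). The gripper opens to 85 mm and grips with 20 to 120 N. Pads are 22 mm wide; open, the fingers measure 114 mm over their backs; the gripper's body (76 mm by 85 mm) begins 54 mm behind the grasp point. The pads swing forward as they close: fully open they stand 13 mm farther back than shut.
Start: joints at [60.487, 21.807, 74.336, -0, 83.858, -12.336], TCP at [0.162, 0.525, 0.231] pointing down, gripper open.
Joint ranges: [-178.18, 178.18], [-50.72, 133.34], [12.68, 142.11], [-81.47, 261.47], [9.98, 163.14], [-165.26, 165.26]. Speed limits (degrees/s): [136.94, 136.94, 180, 180, 180, 180].

## Interface

Orientations are given as a 3x3 rotation matrix whose columns are the frame's x, y, z axes.
In Python, from rig import observe, get_image, close_job, recognise, grasp_offset gives the robot as it stands.
- The arm moves only by the tool drive_tool, never from a script. Its argument "targets" is a list that holds one entry, the list of rows, each a list of 7 numbers: the shift along the tool's x, y, z in units of 50 mm (1.0 is 50 mm), then the turn, a rotation vector about the tool's x, y, z in rad, then the opening, from -1 (shut) to 1 (fully open), so that 0 is half open. A call has 1 to 5 rows; each row shifts and turns the commanded pose from where the row before left it, along the tool's axes as they then stand; what a row does not reach is not made up. A row lasts 1/10 s, in which the tool goes at most 50 mm and 8.59 degrees, less where a joint would pass 70% of its speed; a pose out of reach is approached as far as the arm can. A call is refused whole if a number of a shift passes 1 or a number of a turn 0.15, either way. A call with a gripper value outside its range is refused whole. The fingers move at their own pace and stop on an object; "force" is the grip in N (left out, the last holds). Time passes only in rows, so rows that do not move let the fingers close. It gives the time, the measured TCP pose, the force and the opening at its end, in the units of the state.
- observe(): the state, without advancing time (a new reading comes with each control period).
- get_image(name): name is "scene" or "top" or "wrist"; returns a dict with "image" (420x560x3 uint8, red, green, blue), "fx", "fy", "cx", "cy" (pixels), "k1" (the pictures are not rectified: a ray, as slopes to the right and down, at radius r is drawn at 1 + k1 r^2 times it, then the intrinsics apply), "rvec" (rotation vector, rad) and "tvec" (3), from world to camera coordinates, as OpenCV has them. Camera axes: x right, y down, z forward; pixel columns grow to the right and rows downward; lengths in m; the calibration is good to about 2 mm. A picture is of the moment at which its call begins. There is no depth.
- close_job(): hands the job in, once; it reports no verdict.
Trained networks look in a picture, given as the dict that the camera call returned (one of the last four; its "shot" number tells which), for a name from the list of things; names that differ only in an ending like _2 or _b are one class to them, and where a whole thing is asked for, a point or a joint stands for the part that bears it (a point fixed in the world has none). Each returns a list of dicts, best first, with "p" (0 to 1); they miss things now and then, are a little off and sometimes report something else, mostly with a low value. They report only what shows in the picture. A call takes as long as a camera call.
- recognise(label, picture): "at" ([column, row] as shares, 0 to 1, of the picture: columns of its width, rows of its height, amid what is visible of it).
The state is a dict: "time_s": time; "q": joint angles; "qvel": joint speeds; "joint_efforts": joint torques, N m; "position": TCP position; "tool_rot": TCP orientation; "ft_force": force on the tool from outside, world axes, zero at the start; "wrist_torque": the same for the moment, N m; "grip_width": finger opening in m.
Only numpy, scipy, OpenCV 4.12 (cv2) and the standard library are available. Lean on these libraries where they do the work, as an engineer would, in place of code of your own. Each camera call takes 0.05 s, during which the arm holds its last target.

## Working session

There is one attempt and no reset: what is moved stays moved. The work goes in short steps, Python scripts to look and compute and a tool call to move; the robot and the scene stay as the last step left them, time stands still between calls to the robot, and variables do not carry over. Pictures are saved under pics/ and viewed, and the job is handed in when it is done.

Besides the shell and the picture viewer there is one more tool, called after "Call:" by a JSON object that holds its "name" and its "arguments". drive_tool: Moves the arm, as the interface text tells. Its arguments: {"type":"object","properties":{"targets":{"type":"array"},"force":{"type":"number"}},"required":["targets"]}

```bash
ls; mkdir -p pics; cat > h.py <<'E'
import numpy as np, cv2
from rig import observe,get_image,close_job,recognise,grasp_offset
def ray(pic,u,v):
    x=(u-pic['cx'])/pic['fx'];y=(v-pic['cy'])/pic['fy']
    xd,yd=x,y
    for _ in range(30):
        s=1+pic['k1']*(x*x+y*y); x,y=xd/s,yd/s
    R=cv2.Rodrigues(np.array(pic['rvec'],float))[0];t=np.array(pic['tvec'],float).ravel()
    d=R.T@np.array([x,y,1]);o=-R.T@t
    return o,d/np.linalg.norm(d)
def onz(pic,u,v,z):
    o,d=ray(pic,u,v); return o+d*(z-o[2])/d[2]
def tri(rs):
    A=np.zeros((3,3));b=np.zeros(3)
    for o,d in rs:
        P=np.eye(3)-np.outer(d,d);A+=P;b+=P@o
    x=np.linalg.solve(A,b)
    return x,[np.linalg.norm((np.eye(3)-np.outer(d,d))@(x-o)) for o,d in rs]
def proj(pic,p):
    R=cv2.Rodrigues(np.array(pic['rvec'],float))[0];t=np.array(pic['tvec'],float).ravel()
    c=R@np.asarray(p,float)+t;x,y=c[:2]/c[2];s=1+pic['k1']*(x*x+y*y)
    return np.array([pic['fx']*x*s+pic['cx'],pic['fy']*y*s+pic['cy']])
def save(pic,n): cv2.imwrite('pics/%s.png'%n,pic['image'][:,:,::-1])
E
cat > a.py <<'E'
from h import *
import pickle
print(grasp_offset, observe())
P={}
for n in ['scene','top','wrist']:
    P[n]=get_image(n);save(P[n],n+'0');print(n,[(k,v) for k,v in P[n].items() if k!='image'])
pickle.dump(P,open('p0.pkl','wb'))
for l in ['rod','rod_grip','rod_band','rest','pot','pot_in','stand','hole','cup','wood_block','pin0','pin1']:
    for n in P:
        for r in recognise(l,P[n])[:2]:
            print(l,n,[round(r['at'][0]*560,1),round(r['at'][1]*420,1)],round(r['p'],2))
E
python3 a.py
```

```text
pics
0.0187 {'time_s': 0.0, 'q': array([ 6.04869423e+01,  2.18425859e+01,  7.43861135e+01, -5.45144410e-04,
        8.38598506e+01, -1.23357810e+01]), 'qvel': array([ 0.0137539 , -0.01758979,  0.00508545, -0.01158695, -0.06008868,
       -0.06284851]), 'joint_efforts': array([-7.43295113e-04, -4.48466349e+01, -2.31280124e+01, -2.28624813e-04,
        4.73121065e-03,  6.07800477e-07]), 'position': array([0.16228067, 0.52519235, 0.23068883]), 'tool_rot': array([[-7.53109445e-04, -9.55395745e-01,  2.95327619e-01],
       [-1.34961223e-03,  2.95328405e-01,  9.55394846e-01],
       [-9.99998806e-01,  3.20939116e-04, -1.51182839e-03]]), 'ft_force': array([-0.02452702,  0.81570493,  0.69265025]), 'wrist_torque': array([0.00058149, 0.01927152, 0.02227643]), 'grip_width': 0.0854780603336303}
scene [('fx', 406.9981713774243), ('fy', 406.9981713774243), ('cx', 281.89076266772776), ('cy', 205.90434859086207), ('k1', -0.0993632092608699), ('rvec', array([ 2.18185568,  0.65743669, -0.32761943])), ('tvec', array([-0.48766647, -0.10443727,  1.15555896])), ('shot', 1)]
top [('fx', 396.36198069543127)
[... 692 characters left out ...]
ene [166.1, 320.9] 0.58
rod_band top [426.0, 231.3] 0.82
rest scene [167.0, 320.7] 0.94
rest top [425.7, 228.7] 0.63
rest top [386.8, 229.4] 0.62
pot scene [255.9, 239.4] 0.58
pot top [291.6, 231.3] 0.61
pot_in scene [255.6, 238.2] 0.61
pot_in top [283.1, 233.3] 0.69
stand scene [314.0, 174.6] 0.55
stand top [180.4, 236.9] 0.57
hole scene [312.9, 173.7] 0.58
hole top [174.7, 237.6] 0.84
cup scene [291.7, 250.3] 0.7
cup top [282.1, 192.8] 0.68
wood_block scene [347.2, 189.2] 0.74
wood_block top [182.4, 193.3] 0.95
pin0 scene [188.3, 281.2] 0.47
pin0 scene [162.5, 302.5] 0.44
pin0 top [284.8, 235.9] 0.28
pin1 scene [188.3, 281.2] 0.47
pin1 scene [162.5, 302.5] 0.44
pin1 top [284.8, 235.9] 0.28
```

```bash
python3 -c "
import cv2
s=cv2.imread('pics/scene0.png');t=cv2.imread('pics/top0.png')
cv2.imwrite('pics/s0z.png',cv2.resize(s[140:380,80:400],None,fx=2.5,fy=2.5,interpolation=cv2.INTER_CUBIC))
cv2.imwrite('pics/t0z.png',cv2.resize(t[140:330,140:460],None,fx=2.5,fy=2.5,interpolation=cv2.INTER_CUBIC))
"
```

```text
(no output)
```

View pics/s0z.png

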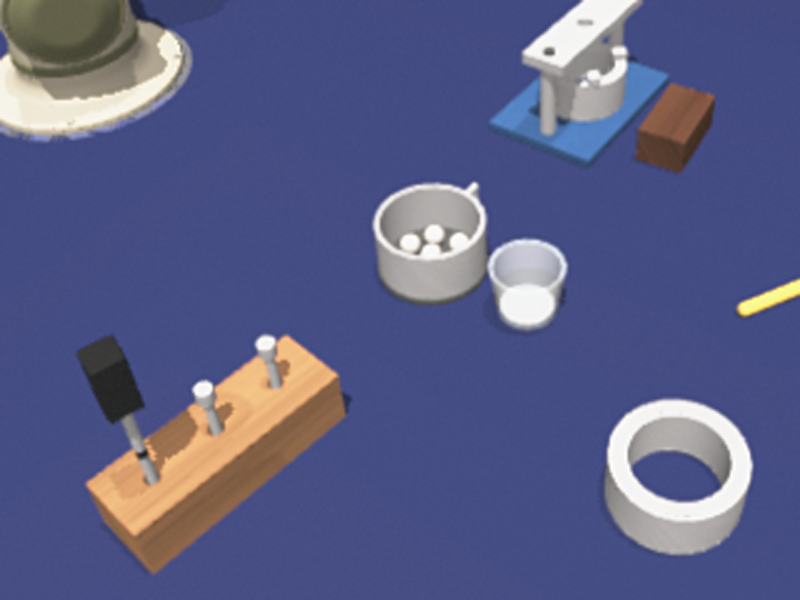

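View pics/t0z.png

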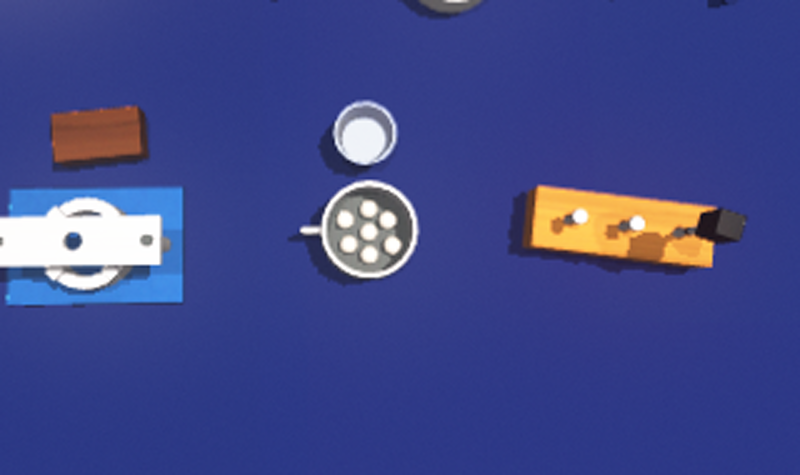

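View pics/wrist0.png

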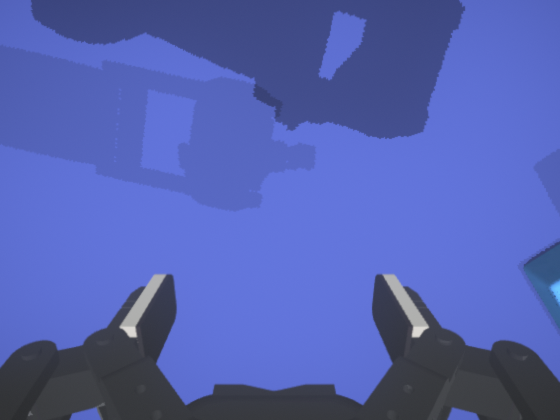

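The rod (black grip) stands in the rest's outermost hole on the -y side: scene zoom (110,380), top zoom (720,225). The pot with 7 beads is in the middle, and the bridge with its hole is on the left at top zoom (73,240). Next I'll measure these.

```bash
cat > b.py <<'E'
from h import *
import pickle
P=pickle.load(open('p0.pkl','rb'))
T=P['top'];S=P['scene']
def blob(pic,box,f):
    u0,v0,u1,v1=box;im=pic['image'][v0:v1,u0:u1].astype(int)
    m=f(im).astype(np.uint8)
    n,l,st,c=cv2.connectedComponentsWithStats(m)
    return [(c[i]+[u0,v0],st[i]) for i in range(1,n) if st[i,4]>3],m
dark=lambda im: im.max(2)<60
for nm,pic,box in [('top',T,(410,215,450,245)),('scene',S,(105,270,145,312)),('holetop',T,(160,228,180,248)),('holescene',S,(302,140,325,155))]:
    b,m=blob(pic,box,dark if 'hole' not in nm else (lambda im: im.max(2)<140))
    print(nm,[(c.round(1),s) for c,s in b])
# hole: darkness-weighted
for nm,pic,z in [('top',T,.105),('scene',S,.105)]:
    r=recognise('hole',pic) if 0 else None
print('hole top', onz(T,174.7,237.6,.105)-0, 'scene',onz(S,312.9,148,.105))
print('zoomhole', onz(T,140+73/2.5,140+240/2.5,.099), onz(S,80+586/2.5,140+22/2.5,.105))
# pot rim top zoom circle center
print('pot', onz(T,140+370/2.5,140+230/2.5,.055), onz(S,80+431/2.5,140+218/2.5,.055))
b=[ (580,216),(637,223)]; s=[(266,345),(204,393)]
for i in range(2):
    print('pin',onz(T,140+b[i][0]/2.5,140+b[i][1]/2.5,.095),onz(S,80+s[i][0]/2.5,140+s[i][1]/2.5,.095))
print('rest corners top', [onz(T,140+a/2.5,140+c/2.5,.05).round(4) for a,c in [(538,185),(531,247),(712,267),(718,207)]])
print('rest corners scene', [onz(S,80+a/2.5,140+c/2.5,.05).round(4) for a,c in [(287,336),(339,376),(149,533),(89,486)]])
E
python3 b.py
python3 - <<'E'
import cv2
t=cv2.imread('pics/top0.png');s=cv2.imread('pics/scene0.png')
a=cv2.resize(t[205:255,405:455],None,fx=8,fy=8,interpolation=cv2.INTER_NEAREST)
b=cv2.resize(s[265:345,100:150],None,fx=7,fy=7,interpolation=cv2.INTER_NEAREST)
import numpy as np
c=np.zeros((560,750,3),np.uint8);c[:400,:400]=a;c[:560,400:750]=b
cv2.imwrite('pics/z1.png',c)
E
```

```text
top [(array([424.1, 230.6]), array([  8,   9,  16,  13, 104], dtype=int32))]
scene [(array([124.2, 291.5]), array([  7,   5,  25,  34, 465], dtype=int32))]
holetop [(array([168.7, 236.4]), array([ 6,  6,  7,  6, 27], dtype=int32)), (array([172., 247.]), array([ 5, 19, 15,  1, 15], dtype=int32))]
holescene [(array([305.1, 142.4]), array([ 0,  0, 10,  8, 47], dtype=int32)), (array([322.2, 153.6]), array([18, 13,  5,  2,  9], dtype=int32))]
hole top [0.50994739 0.24257043 0.105     ] scene [0.51008385 0.25880989 0.105     ]
zoomhole [0.5141048  0.25706467 0.099     ] [0.51523762 0.25752591 0.105     ]
pot [ 0.52431936 -0.02653237  0.055     ] [ 0.52578811 -0.02112408  0.055     ]
pin [ 0.5343637 -0.2268716  0.095    ] [ 0.53666882 -0.2264503   0.095     ]
pin [ 0.52737209 -0.2812256   0.095     ] [ 0.53118962 -0.28169476  0.095     ]
rest corners top [array([ 0.5691, -0.197 ,  0.05  ]), array([ 0.5067, -0.188 ,  0.05  ]), array([ 0.486 , -0.3679,  0.05  ]), array([ 0.546, -0.377,  0.05 ])]
rest corners scene [array([ 0.5105, -0.1866,  0.05  ]), array([ 0.57  , -0.1939,  0.05  ]), array([ 0.5519, -0.3648,  0.05  ]), array([ 0.4899, -0.3644,  0.05  ])]
```

View pics/z1.png

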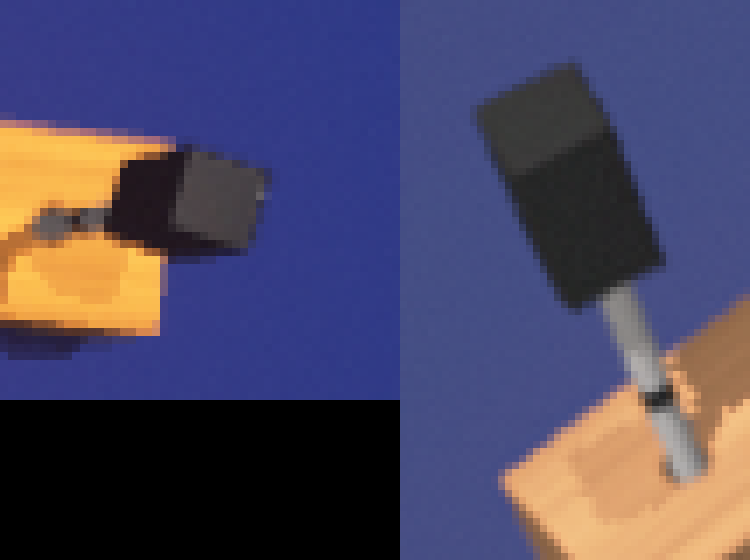

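```bash
cat > c.py <<'E'
from h import *
import pickle
P=pickle.load(open('p0.pkl','rb'))
T=P['top'];S=P['scene']
ct=[onz(T,405+(a-4)/8+.0,205+(b-4)/8,.18) for a,b in [(190,145),(270,172),(247,252),(172,225)]]
cs=[onz(S,100+(a-400)/7-.5,265+b/7-.5,.18) for a,b in [(475,110),(572,63),(612,130),(512,175)]]
for c in (ct,cs):
    c=np.array(c);print(c.mean(0));
    for i in range(4):
        d=c[(i+1)%4]-c[i];print(np.linalg.norm(d).round(4),np.degrees(np.arctan2(d[1],d[0])).round(1))
# pot and hole by segmentation: fit ellipse
for n,pic in P.items(): pass
im=T['image'][205:260,255:315]
cv2.imwrite('pics/z2.png',np.hstack([cv2.resize(im[:,:,::-1],None,fx=7,fy=7,interpolation=0),cv2.resize(T['image'][205:260,145:195,::-1],None,fx=7,fy=7,interpolation=0)]))
E
python3 c.py
```

```text
[ 0.52135769 -0.33564418  0.18      ]
0.0226 -109.4
0.023 161.1
0.0212 69.5
0.0226 -15.5
[ 0.52042195 -0.33401288  0.18      ]
0.0224 71.3
0.0237 -18.7
0.0222 -111.9
0.0225 161.8
```

View pics/z2.png

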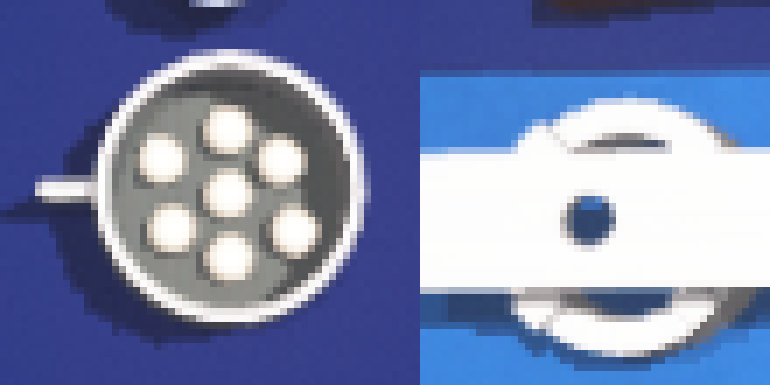

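```bash
cat > d.py <<'E'
from h import *
import pickle
P=pickle.load(open('p0.pkl','rb'));T=P['top'];S=P['scene']
print('pot',onz(T,287.3,230.9,.055),'hole',onz(T,168.8,235.9,.104))
for pic,n,b in [(T,'t',(145,205,195,260)),(S,'s',(215,200,325,265)),(S,'s2',(280,130,350,210))]:
    pass
cv2.imwrite('pics/z3.png',cv2.resize(S['image'][205:270,220:290,::-1],None,fx=8,fy=8,interpolation=0))
cv2.imwrite('pics/z4.png',cv2.resize(S['image'][130:180,280:350,::-1],None,fx=8,fy=8,interpolation=0))
for a,b in [(162,158),(227,129),(281,160),(228,192),(173,228),(295,230),(229,257)]:
    print(onz(T,255+a/7-.5,205+b/7-.5,.014)[:2]-onz(T,287.3,230.9,.055)[:2])
E
python3 d.py
```

```text
pot [ 0.52707737 -0.02481015  0.055     ] hole [0.51409698 0.25671707 0.104     ]
[0.01261732 0.02349497]
[ 0.02329945 -0.00080648]
[ 0.01161915 -0.02080154]
[-0.0001749  -0.00095021]
[-0.01340605  0.01959216]
[-0.01441494 -0.02568401]
[-0.02425568 -0.00108486]
```

View pics/z3.png

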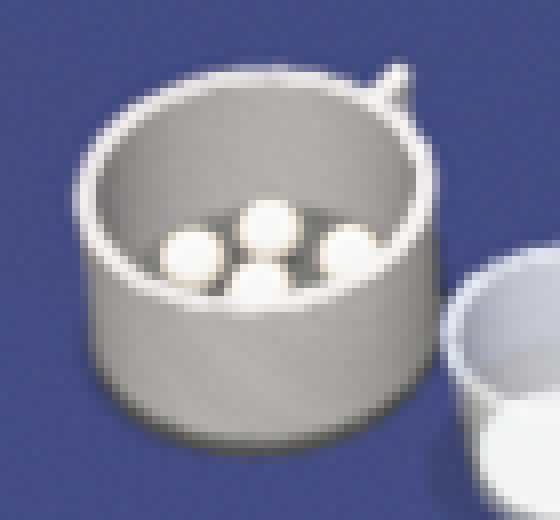

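View pics/z4.png

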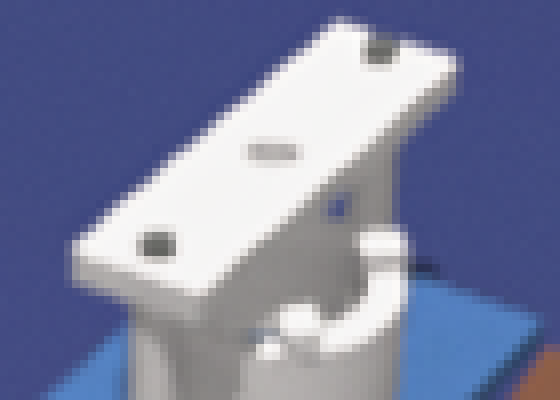

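Call:
{"name": "drive_tool", "arguments": {"targets": [[[0,-0.52,-0.62,0,0,0,1],[0,-0.52,-0.62,0,0,0,1],[0,-0.52,-0.62,0,0,0,1],[0,-0.52,-0.62,0,0,0,1],[0,-0.52,-0.62,0,0,0,1]]]}}

```text
time_s: 2.45
position: [0.2411, 0.3375, 0.2314]
tool_rot: [[0.0, -0.956, 0.295], [0.0, 0.295, 0.956], [-1.0, -0.0, 0.0]]
ft_force: [1.5, -0.5, 0.0]
grip_width: 0.0856
```

Call:
{"name": "drive_tool", "arguments": {"targets": [[[0,-0.52,-0.62,0,0,0,1],[0,-0.52,-0.62,0,0,0,1],[0,-0.52,-0.62,0,0,0,1],[0,-0.52,-0.62,0,0,0,1],[0,-0.52,-0.62,0,0,0,1]]]}}

```text
time_s: 2.95
position: [0.3196, 0.151, 0.2316]
tool_rot: [[0.001, -0.955, 0.295], [0.0, 0.295, 0.955], [-1.0, -0.001, 0.0]]
ft_force: [1.4, 0.7, -0.5]
grip_width: 0.0849
```

Call:
{"name": "drive_tool", "arguments": {"targets": [[[0,-0.52,-0.62,0,0,0,1],[0,-0.52,-0.62,0,0,0,1],[0,-0.52,-0.62,0,0,0,1],[0,-0.52,-0.62,0,0,0,1],[0,0,0,0,0,0,1]]]}}

```text
time_s: 3.45
position: [0.3837, -0.0002, 0.2313]
tool_rot: [[0.001, -0.954, 0.3], [-0.001, 0.3, 0.954], [-1.0, -0.001, -0.001]]
ft_force: [-0.8, 1.4, -0.0]
grip_width: 0.0854
```

```bash
python3 - <<'E'
from h import *
w=get_image('wrist');save(w,'w1')
o,d=ray(w,280,210);print(o,d,proj(w,[.526,-.023,.055]))
E
```

```text
[0.30527119 0.02423516 0.37360728] [ 0.31243072 -0.07925798 -0.94662834] [293.2199378  311.86639083]
```

View pics/w1.png

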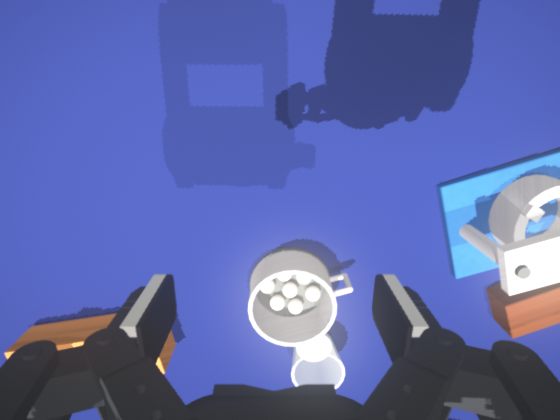

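Call:
{"name": "drive_tool", "arguments": {"targets": [[[0,-0.51,-0.62,0,0,0,1],[0,-0.51,-0.62,0,0,0,1],[0,-0.51,-0.62,0,0,0,1],[0,-0.51,-0.62,0,0,0,1],[0,-0.51,-0.62,0,0,0,1]]]}}

```text
time_s: 4.0
position: [0.4585, -0.1826, 0.2315]
tool_rot: [[0.0, -0.956, 0.294], [0.0, 0.294, 0.956], [-1.0, 0.0, 0.0]]
ft_force: [0.7, -0.1, -0.7]
grip_width: 0.0855
```

Call:
{"name": "drive_tool", "arguments": {"targets": [[[0,-0.51,-0.62,0,0,0,1],[0,-0.51,-0.62,0,0,0,1],[0,-0.51,-0.62,0,0,0,1],[0,-0.51,-0.62,0,0,0,1],[0,0,0,0,0,0,1]]]}}

```text
time_s: 4.5
position: [0.52, -0.3333, 0.23]
tool_rot: [[-0.001, -0.955, 0.297], [0.0, 0.297, 0.955], [-1.0, 0.001, -0.0]]
ft_force: [-0.5, 1.5, -0.5]
grip_width: 0.0851
```

```bash
python3 - <<'E'
from h import *
w=get_image('wrist');save(w,'w2');s=get_image('scene');save(s,'s2')
o=observe();print(o['position'],o['tool_rot'])
print([proj(w,[.521,-.335,z]) for z in(.18,.13,.05)])
E
```

```text
[ 0.51919649 -0.33005633  0.23079896] [[-7.64516567e-04 -9.55559479e-01  2.94797383e-01]
 [ 1.12854200e-03  2.94796457e-01  9.55559404e-01]
 [-9.99999071e-01  1.06323223e-03  8.53012235e-04]]
[array([271.78491892, 238.72366039]), array([272.11222779, 211.79801824]), array([272.44201066, 184.71105285])]
```

View pics/w2.png

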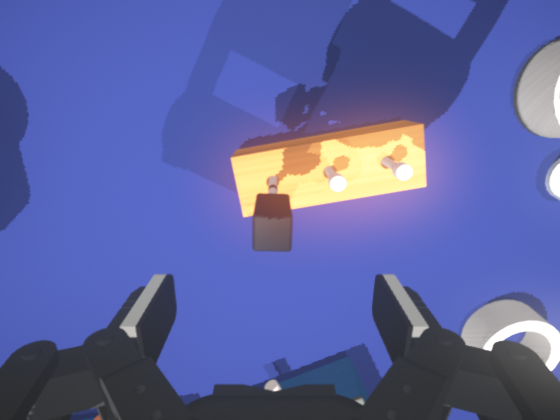

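View pics/s2.png

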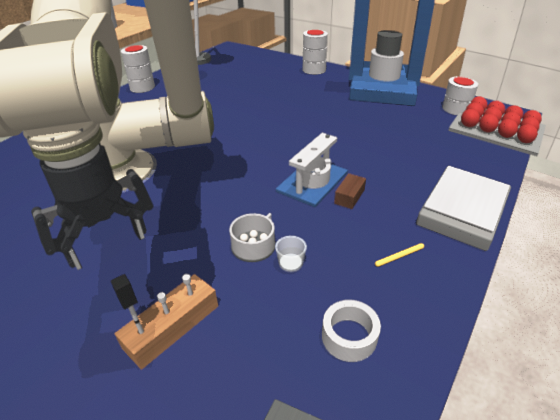

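```bash
python3 - <<'E'
import cv2
t=cv2.imread('pics/w2.png')
cv2.imwrite('pics/z5.png',cv2.resize(cv2.convertScaleAbs(t[170:260,235:310],alpha=2.5),None,fx=6,fy=6,interpolation=0))
E
```

```text
(no output)
```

View pics/z5.png

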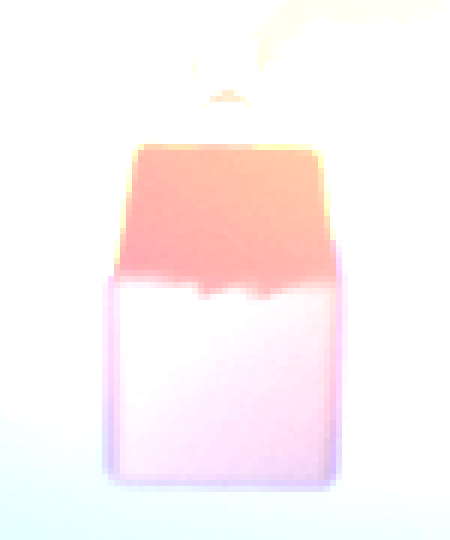

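```bash
python3 - <<'E'
from h import *
ps=[]
for i in range(3):
    w=get_image('wrist'); o=observe(); ps.append(o['position'])
    print(onz(w,272.4,231.2,.18),onz(w,272,250,.18),onz(w,272,186,.05), o['position'], ray(w,1,1)[0])
E
```

```text
[ 0.51597215 -0.32999923  0.18      ] [ 0.52777381 -0.33390469  0.18      ] [ 0.52150267 -0.33242344  0.05      ] [ 0.51905687 -0.32949774  0.23123373] [ 0.44090777 -0.30633157  0.37323068]
[ 0.51603224 -0.32952203  0.18      ] [ 0.52786633 -0.33342989  0.18      ] [ 0.52154464 -0.33196767  0.05      ] [ 0.51898705 -0.32932654  0.2315869 ] [ 0.44071366 -0.30578161  0.37365035]
[ 0.5161183  -0.32941924  0.18      ] [ 0.52797683 -0.33333125  0.18      ] [ 0.5216285  -0.33190165  0.05      ] [ 0.51897416 -0.32937944  0.23179401] [ 0.44059521 -0.30558141  0.3739554 ]
```

Call:
{"name": "drive_tool", "arguments": {"targets": [[[0.4,0,0,0,0,0,1],[0.5,0,-0.02,0,0,0,1],[0.4,0,-0.02,0,0,0,1],[0.35,0,0,0,0,0,1],[0.25,0,0,0,0,0,1]]]}}

```text
time_s: 5.25
position: [0.5181, -0.3316, 0.1357]
tool_rot: [[-0.001, -0.956, 0.294], [0.001, 0.294, 0.956], [-1.0, 0.001, 0.0]]
ft_force: [0.5, 0.2, 0.2]
grip_width: 0.0856
```

```bash
python3 - <<'E'
from h import *
w=get_image('wrist');save(w,'w3');s=get_image('scene');save(s,'s3')
o=observe();print(o['position'],o['ft_force'])
cv2.imwrite('pics/z6.png',np.hstack([cv2.resize(s['image'][210:340,50:180,::-1],(400,400)),cv2.resize(w['image'][:,:,::-1],(400,300))[:300] if 0 else cv2.resize(w['image'][:,70:490,::-1],(400,400))]))
E
```

```text
[ 0.51786131 -0.33176353  0.13524765] [-0.64404197 -0.55898842  0.39779934]
```

View pics/z6.png

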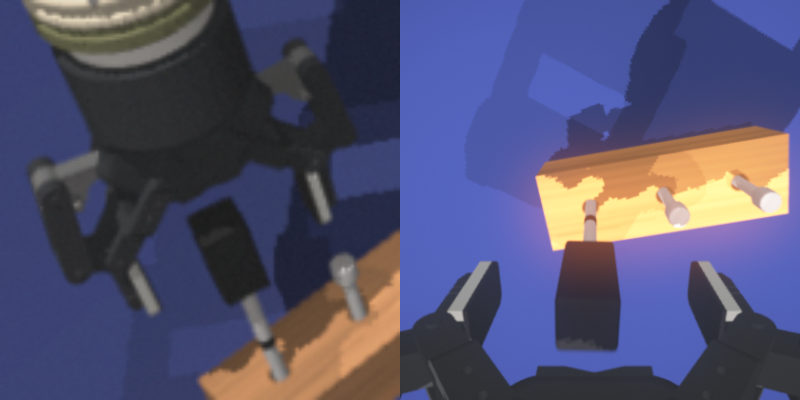

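```bash
python3 - <<'E'
from h import *
w=get_image('wrist')
o=observe();p=o['position'];print(p)
print(proj(w,[p[0],p[1],.18]),proj(w,p))
im=cv2.imread('pics/w3.png')
cv2.imwrite('pics/z7.png',cv2.resize(cv2.convertScaleAbs(im[200:400,130:420],alpha=1.8),None,fx=2.7,fy=2.7,interpolation=0))
E
```

```text
[ 0.51829516 -0.33228825  0.13643221]
[273.3365781  345.69825904] [273.27657324 280.92590663]
```

View pics/z7.png

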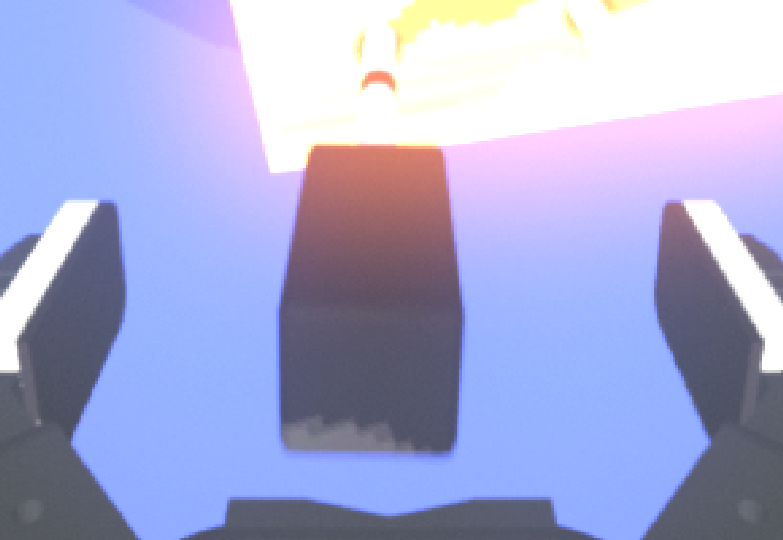

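Call:
{"name": "drive_tool", "arguments": {"targets": [[[0,0.03,-0.045,0,0,0,1],[0,0,0,0,0,0,0],[0,0,0,0,0,0,-0.3],[0,0,0,0,0,0,-0.4],[0,0,0,0,0,0,-0.45]]], "force": 70}}

```text
time_s: 5.9
position: [0.5162, -0.3347, 0.1365]
tool_rot: [[0.0, -0.955, 0.295], [-0.0, 0.295, 0.955], [-1.0, -0.0, -0.0]]
ft_force: [0.1, -1.0, -0.0]
grip_width: 0.0286
```

Call:
{"name": "drive_tool", "arguments": {"targets": [[[0,0,0,0,0,0,-0.6],[0,0,0,0,0,0,-0.8],[0,0,0,0,0,0,-1],[0,0,0,0,0,0,-1],[0,0,0,0,0,0,-1]]], "force": 70}}

```text
time_s: 6.4
position: [0.5163, -0.3347, 0.1366]
tool_rot: [[0.0, -0.955, 0.295], [-0.0, 0.295, 0.955], [-1.0, -0.0, -0.0]]
ft_force: [0.4, -0.0, 4.9]
grip_width: 0.0231
```

Call:
{"name": "drive_tool", "arguments": {"targets": [[[-0.1,0,0,0,0,0,-1],[-0.25,0,0,0,0,0,-1],[-0.3,0,0,0,0,0,-1],[-0.3,0,0,0,0,0,-1],[-0.3,0,0,0,0,0,-1]]]}}

```text
time_s: 6.9
position: [0.5162, -0.3347, 0.2001]
tool_rot: [[0.0, -0.955, 0.295], [-0.0, 0.295, 0.955], [-1.0, -0.0, -0.0]]
ft_force: [-0.1, 0.1, -0.7]
grip_width: 0.0234
```

Call:
{"name": "drive_tool", "arguments": {"targets": [[[-0.3,0,0,0,0,0,-1],[-0.3,0,0,0,0,0,-1],[-0.25,0,0,0,0,0,-1],[-0.1,0,0,0,0,0,-1],[0,0,0,0,0,0,-1]]]}}

```text
time_s: 7.4
position: [0.5163, -0.3347, 0.2472]
tool_rot: [[0.001, -0.955, 0.295], [-0.001, 0.295, 0.955], [-1.0, -0.001, -0.001]]
ft_force: [-0.8, -0.6, -0.7]
grip_width: 0.0235
```

```bash
python3 - <<'E'
from h import *
import pickle
P={n:get_image(n) for n in ['scene','top','wrist']}
pickle.dump(P,open('p4.pkl','wb'))
o=observe();print(o['position'],o['tool_rot'],o['ft_force'],o['wrist_torque'],o['grip_width'])
s=P['scene']['image'];w=P['wrist']['image']
cv2.imwrite('pics/z8.png',np.hstack([cv2.resize(s[190:340,50:200,::-1],(400,400)),cv2.resize(w[:,70:490,::-1],(400,400))]))
E
```

```text
[ 0.51600811 -0.33446465  0.24561213] [[-9.88013344e-04 -9.55386739e-01  2.95356061e-01]
 [ 9.42627210e-04  2.95355184e-01  9.55387056e-01]
 [-9.99999068e-01  1.22234582e-03  6.08758673e-04]] [-0.66470117 -0.38723419 -1.237369  ] [ 0.06002456 -0.03353327 -0.06116258] 0.022915724083209868
```

View pics/z8.png

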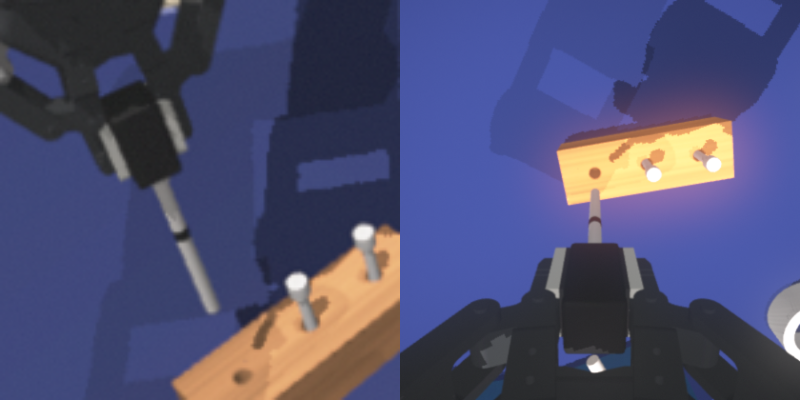

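```bash
python3 - <<'E'
import cv2,numpy as np,pickle
P=pickle.load(open('p4.pkl','rb'))
a=cv2.resize(P['scene']['image'][255:315,100:140,::-1],None,fx=9,fy=9,interpolation=0)
b=cv2.resize(P['wrist']['image'][190:260,255:295,::-1],None,fx=9,fy=9,interpolation=0)[:540]
cv2.imwrite('pics/z9.png',np.hstack([a,b]))
t=P['top']['image'];cv2.imwrite('pics/z10.png',cv2.resize(t[190:270,390:490,::-1],None,fx=7,fy=7,interpolation=0))
E
```

```text
(no output)
```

View pics/z9.png

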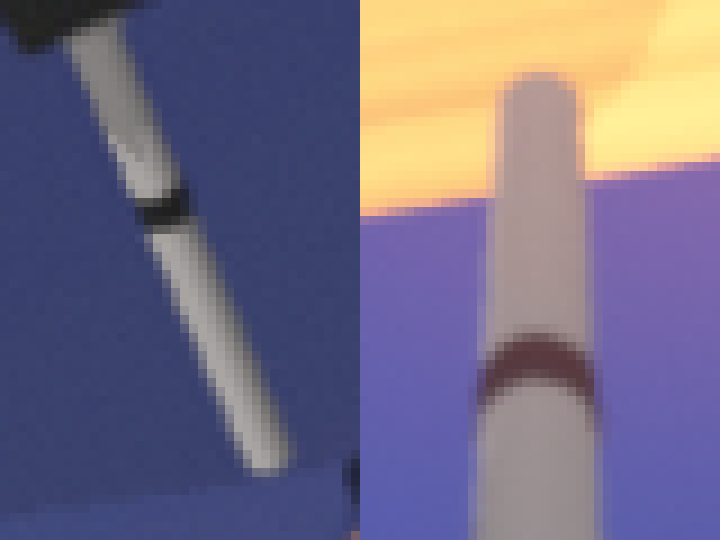

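View pics/z10.png

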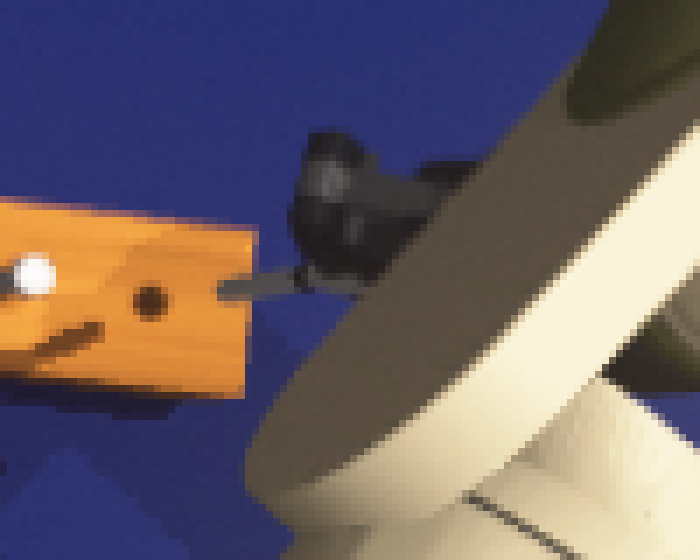

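```bash
python3 - <<'E'
from h import *
import pickle
P=pickle.load(open('p4.pkl','rb'));S,T,W=P['scene'],P['top'],P['wrist']
uv={'s':(S,129.5,306.2),'t':(T,421.5,230.9),'w':(W,274.5,200.3)}
print(tri([ray(*v) for v in uv.values()]))
for a,b in ['st','sw','tw']: print(a,b,tri([ray(*uv[a]),ray(*uv[b])]))
for z in (.115,.119,.121):print({k:onz(*v,z)[:2].round(4) for k,v in uv.items()})
# band: scene (163,213), wrist center of band
print(onz(S,100+163/9-.5,255+209/9-.5,.19),onz(W,274.5,190+385/9-.5,.19))
E
```

```text
(array([ 0.51933627, -0.33486391,  0.11868129]), [np.float64(0.00036631040386098806), np.float64(0.002432131290731167), np.float64(0.002261085029253359)])
s t (array([ 0.52126345, -0.33520051,  0.12115029]), [np.float64(0.0003195303337740764), np.float64(0.0003195303337740923)])
s w (array([ 0.5176155 , -0.33416745,  0.11706433]), [np.float64(0.00021086764781201852), np.float64(0.00021086764781192815)])
t w (array([ 0.52019535, -0.33599729,  0.11419432]), [np.float64(0.0021948137242972453), np.float64(0.0021948137242972913)])
{'s': array([ 0.516 , -0.3332]), 't': array([ 0.5218, -0.3373]), 'w': array([ 0.5181, -0.3345])}
{'s': array([ 0.5193, -0.3347]), 't': array([ 0.5216, -0.3357]), 'w': array([ 0.517 , -0.3342])}
{'s': array([ 0.5209, -0.3354]), 't': array([ 0.5215, -0.335 ]), 'w': array([ 0.5164, -0.334 ])}
[ 0.52078038 -0.33519256  0.19      ] [ 0.51583791 -0.33406974  0.19      ]
```

```bash
python3 - <<'E'
from h import *
import pickle
P=pickle.load(open('p0.pkl','rb'));S,T=P['scene'],P['top']
print(onz(S,251.4,228.1,.055),onz(T,287.3,230.9,.055))
E
```

```text
[ 0.52571689 -0.02460124  0.055     ] [ 0.52707737 -0.02481015  0.055     ]
```

Call:
{"name": "drive_tool", "arguments": {"targets": [[[0,0.08,0.28,0,0,0,-1],[0,0.16,0.54,0,0,0,-1],[0,0.16,0.54,0,0,0,-1],[0,0.16,0.54,0,0,0,-1],[0,0.16,0.54,0,0,0,-1]]]}}

```text
time_s: 8.05
position: [0.5174, -0.2053, 0.246]
tool_rot: [[-0.001, -0.955, 0.295], [0.001, 0.295, 0.955], [-1.0, 0.001, 0.0]]
ft_force: [0.6, -0.3, -0.7]
grip_width: 0.0232
```

Call:
{"name": "drive_tool", "arguments": {"targets": [[[0,0.16,0.54,0,0,0,-1],[0,0.16,0.54,0,0,0,-1],[0,0.16,0.54,0,0,0,-1],[0,0.16,0.54,0,0,0,-1],[0,0.16,0.54,0,0,0,-1]]]}}

```text
time_s: 8.55
position: [0.5188, -0.0645, 0.2461]
tool_rot: [[-0.001, -0.956, 0.295], [0.0, 0.295, 0.956], [-1.0, 0.001, 0.0]]
ft_force: [0.2, 0.8, -1.2]
grip_width: 0.0229
```

Call:
{"name": "drive_tool", "arguments": {"targets": [[[0,0.08,0.28,0,0,0,-1],[0,0.06,0.2,0,0,0,-1],[0,0,0,0,0,0,-1],[0,0,0,0,0,0,-1]]]}}

```text
time_s: 8.95
position: [0.5199, -0.0422, 0.2462]
tool_rot: [[-0.0, -0.955, 0.296], [-0.0, 0.296, 0.955], [-1.0, 0.0, -0.0]]
ft_force: [0.9, 0.3, -1.4]
grip_width: 0.0235
```

```bash
python3 - <<'E'
from h import *
import pickle
P={n:get_image(n) for n in ['scene','top','wrist']}
pickle.dump(P,open('p5.pkl','wb'))
o=observe();print(o['position'],o['ft_force'],o['q'].round(1))
s=P['scene']['image'];w=P['wrist']['image']
cv2.imwrite('pics/z11.png',np.hstack([cv2.resize(s[150:290,190:330,::-1],(400,400),interpolation=0),cv2.resize(w[130:270,205:345,::-1],(400,400),interpolation=0)]))
E
```

```text
[ 0.51992606 -0.04250158  0.24619061] [ 0.6956316   0.51498237 -1.21350625] [-17.7  18.3  77.2  -0.   84.5 -90.4]
```

View pics/z11.png

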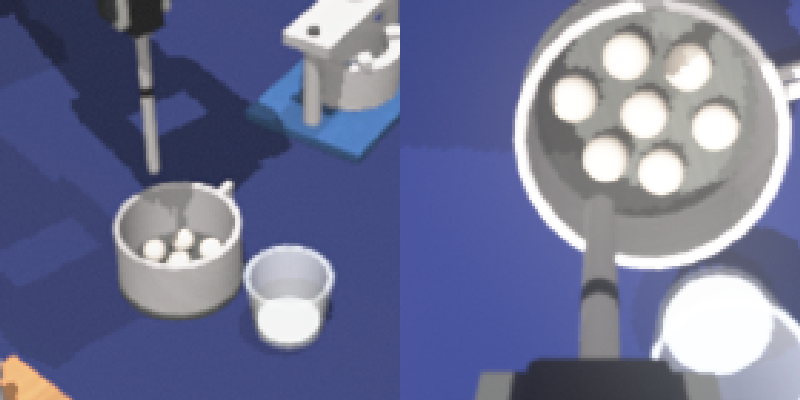

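```bash
cat > e.py <<'E'
from h import *
import pickle
from scipy.optimize import least_squares
P=pickle.load(open('p5.pkl','rb'));W=P['wrist']
# rim outer edge points in zoom coords
pts=[(514,130),(522,80),(545,30),(791,130),(785,85),(760,30),(775,180),(740,228),(700,255),(652,268),(532,190),(560,232)]
px=[(205+(a-400)*.35-.3,130+b*.35-.3) for a,b in pts]
g=np.array([onz(W,u,v,.055)[:2] for u,v in px])
f=least_squares(lambda p:np.hypot(*(g-p[:2]).T)-p[2],[.52,-.02,.048],loss='soft_l1',f_scale=.001)
print(f.x,f.fun*1e3)
tp=onz(W,205+(600-400)*.35-.3,130+206*.35-.3,.1195);print('tip',tp,f.x[:2]-tp[:2])
for a,b in [(574,98),(627,55),(688,67),(645,114),(716,127),(605,158),(661,172)]:
    print(onz(W,205+(a-400)*.35-.3,130+b*.35-.3,.014)[:2]-f.x[:2])
cv2.imwrite('pics/z12.png',cv2.resize(W['image'][120:240,235:355,::-1],(600,600),interpolation=cv2.INTER_CUBIC))
E
python3 e.py
```

```text
[ 0.52086844 -0.02325252  0.04826419] [-0.74333138 -0.51731091  1.79102528 -0.18575544 -0.42655186  1.35033046
 -1.30249735 -0.54762717  0.79116714  2.3188162  -1.42435261  0.5889875 ]
tip [ 0.52218457 -0.04254804  0.1195    ] [-0.00131613  0.01929552]
[-0.01147537 -0.02545113]
[-0.0212299  -0.00132387]
[-0.01003227  0.01950028]
[ 0.00255864 -0.0012083 ]
[0.01558648 0.02361062]
[ 0.01471314 -0.0210609 ]
[ 0.02663374 -0.0017205 ]
```

View pics/z12.png

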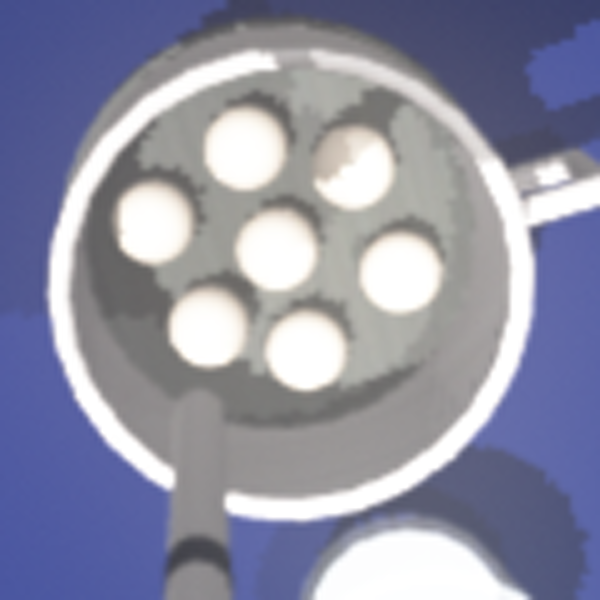

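```bash
cat >> e.py <<'E'
print('----')
pts=[(48,280),(535,265),(300,520),(290,46),(78,400),(500,395),(440,475),(150,470)]
g=np.array([onz(W,235+a/5-.4,120+b/5-.4,.055)[:2] for a,b in pts])
f=least_squares(lambda p:np.hypot(*(g-p[:2]).T)-p[2],[.52,-.02,.048])
print(f.x,f.fun*1e3)
im=cv2.imread('pics/z12.png')
for r,c in ((.048,(0,0,255)),(.044,(0,255,0))):
  for t in np.linspace(0,6.28,100):
    u,v=proj(W,[f.x[0]+r*np.cos(t),f.x[1]+r*np.sin(t),.055]);cv2.circle(im,(int((u-235+.4)*5),int((v-120+.4)*5)),1,c,-1)
cv2.imwrite('pics/z13.png',im)
print(f.x[:2]-tp[:2])
for a,b in [(574,98),(627,55),(688,67),(645,114),(716,127),(605,158),(661,172)]:
    print(onz(W,205+(a-400)*.35-.3,130+b*.35-.3,.014)[:2]-f.x[:2])
E
python3 e.py|sed -n '/---/,$p'
```

```text
----
[ 0.5235054  -0.02368686  0.04794284] [ 0.41608528 -0.01001688  0.1520768  -0.09443149  0.3373503  -0.78730719
  1.14023158 -1.15398839]
[0.00132083 0.01886119]
[-0.01411233 -0.02501679]
[-0.02386686 -0.00088954]
[-0.01266923  0.01993461]
[-7.83178450e-05 -7.73967718e-04]
[0.01294952 0.02404495]
[ 0.01207617 -0.02062657]
[ 0.02399678 -0.00128616]
```

View pics/z13.png

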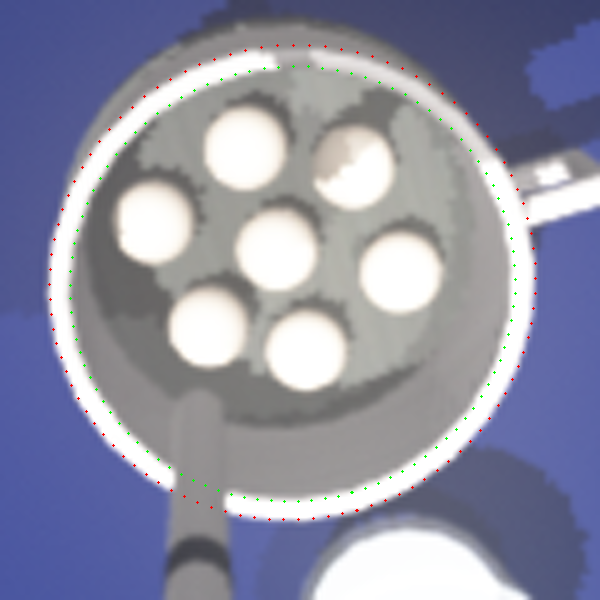

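Call:
{"name": "drive_tool", "arguments": {"targets": [[[0.2,0,0,0,0,0,-1],[0.35,0,0,0,0,0,-1],[0.35,0,0,0,0,0,-1],[0.35,0,0,0,0,0,-1],[0.25,0,0,0,0,0,-1]]]}}

```text
time_s: 9.6
position: [0.5193, -0.0419, 0.1694]
tool_rot: [[-0.002, -0.955, 0.296], [0.001, 0.296, 0.955], [-1.0, 0.002, -0.0]]
ft_force: [0.7, 1.2, -0.5]
grip_width: 0.0232
```

Call:
{"name": "drive_tool", "arguments": {"targets": [[[0.15,0,0,0,0,0,-1],[0.15,0,0,0,0,0,-1],[0.15,0,0,0,0,0,-1],[0.15,0,0,0,0,0,-1],[0.1,0,0,0,0,0,-1]]]}}

```text
time_s: 10.1
position: [0.5198, -0.0417, 0.1358]
tool_rot: [[-0.0, -0.955, 0.295], [0.0, 0.295, 0.955], [-1.0, 0.0, 0.0]]
ft_force: [-0.1, -0.0, -0.7]
grip_width: 0.0228
```

```bash
cat > f.py <<'E'
from h import *
import sys
n=sys.argv[1]
s=get_image('scene');w=get_image('wrist')
o=observe();print(o['time_s'],o['position'],o['ft_force'],o['wrist_torque'],o['grip_width'])
x,y=map(int,sys.argv[2].split(',')) if len(sys.argv)>2 else (190,150)
cv2.imwrite('pics/%s.png'%n,np.hstack([cv2.resize(s['image'][y:y+140,x:x+140,::-1],(400,400),interpolation=0),cv2.resize(w['image'][110:310,175:375,::-1],(400,400),interpolation=0)]))
E
python3 f.py st0
```

```text
10.2 [ 0.5196436  -0.04161413  0.13571347] [-0.00276556 -0.57811642 -1.42264414] [-0.02245776 -0.01921558  0.02850341] 0.023377584075174013
```

View pics/st0.png

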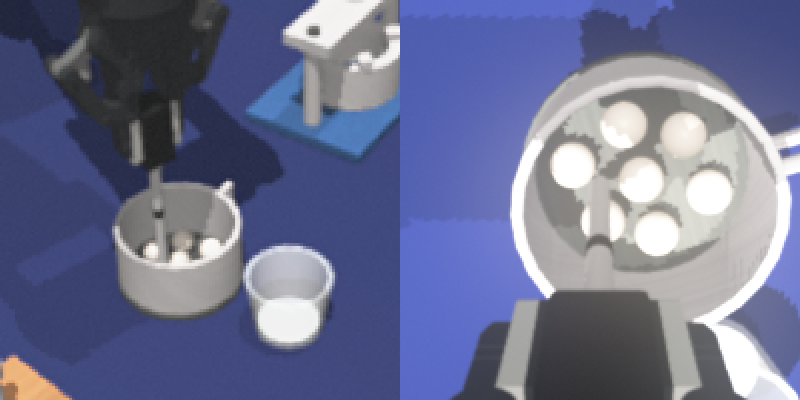

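```bash
python3 - <<'E'
import numpy as np
Y=np.array([-.9554,.2954]);Z=np.array([.2954,.9554])
p0=np.array([-1.4,-18.4]);a0=np.radians(265.7)
cur=np.zeros(2)
for k in range(1,31):
    a=a0+k*2*np.pi/25
    r=20.5
    d=r*np.array([np.cos(a),np.sin(a)])-p0
    u=np.array([Y@d,Z@d])/50
    st=np.round(u-cur,2);cur=cur+st
    print('[0, %g, %g, 0, 0, 0, -1]'%tuple(st),end=', ' if k%5 else '\n')
E
```

```text
[0, -0.11, -0, 0, 0, 0, -1], [0, -0.08, 0.05, 0, 0, 0, -1], [0, -0.07, 0.08, 0, 0, 0, -1], [0, -0.04, 0.09, 0, 0, 0, -1], [0, -0.03, 0.1, 0, 0, 0, -1]
[0, 0.01, 0.11, 0, 0, 0, -1], [0, 0.03, 0.09, 0, 0, 0, -1], [0, 0.05, 0.09, 0, 0, 0, -1], [0, 0.07, 0.08, 0, 0, 0, -1], [0, 0.09, 0.05, 0, 0, 0, -1]
[0, 0.1, 0.03, 0, 0, 0, -1], [0, 0.1, -0, 0, 0, 0, -1], [0, 0.1, -0.03, 0, 0, 0, -1], [0, 0.09, -0.04, 0, 0, 0, -1], [0, 0.08, -0.07, 0, 0, 0, -1]
[0, 0.06, -0.09, 0, 0, 0, -1], [0, 0.03, -0.09, 0, 0, 0, -1], [0, 0.01, -0.11, 0, 0, 0, -1], [0, -0.01, -0.1, 0, 0, 0, -1], [0, -0.05, -0.09, 0, 0, 0, -1]
[0, -0.06, -0.08, 0, 0, 0, -1], [0, -0.08, -0.06, 0, 0, 0, -1], [0, -0.1, -0.04, 0, 0, 0, -1], [0, -0.1, -0.02, 0, 0, 0, -1], [0, -0.1, 0.01, 0, 0, 0, -1]
[0, -0.1, 0.04, 0, 0, 0, -1], [0, -0.08, 0.05, 0, 0, 0, -1], [0, -0.07, 0.08, 0, 0, 0, -1], [0, -0.04, 0.09, 0, 0, 0, -1], [0, -0.03, 0.1, 0, 0, 0, -1]
```

Call:
{"name": "drive_tool", "arguments": {"targets": [[[0,-0.11,0,0,0,0,-1],[0,-0.08,0.05,0,0,0,-1],[0,-0.07,0.08,0,0,0,-1],[0,-0.04,0.09,0,0,0,-1],[0,-0.03,0.1,0,0,0,-1]]]}}

```text
time_s: 10.7
position: [0.5407, -0.0309, 0.1363]
tool_rot: [[0.0, -0.955, 0.295], [-0.0, 0.295, 0.955], [-1.0, -0.0, 0.0]]
ft_force: [0.0, 0.8, -0.5]
grip_width: 0.0235
```

Call:
{"name": "drive_tool", "arguments": {"targets": [[[0,0.01,0.11,0,0,0,-1],[0,0.03,0.09,0,0,0,-1],[0,0.05,0.09,0,0,0,-1],[0,0.07,0.08,0,0,0,-1],[0,0.09,0.05,0,0,0,-1]]]}}

```text
time_s: 11.2
position: [0.5344, -0.007, 0.1363]
tool_rot: [[-0.0, -0.955, 0.295], [0.0, 0.295, 0.955], [-1.0, 0.0, 0.0]]
ft_force: [-0.0, -0.4, -1.2]
grip_width: 0.0233
```

```bash
python3 f.py st1
```

```text
11.3 [ 0.53405056 -0.00696464  0.13638718] [ 0.41906798 -0.05862117 -1.45542314] [-0.04960213  0.03667976  0.00439448] 0.023291928579156455
```

View pics/st1.png

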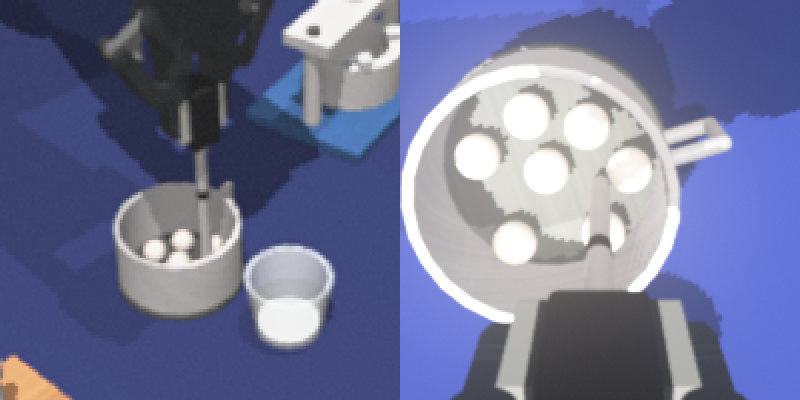

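Stirring works: all 7 beads are still in the pot and moving, and the forces are small. Continuing.

Call:
{"name": "drive_tool", "arguments": {"targets": [[[0,0.1,0.03,0,0,0,-1],[0,0.1,0,0,0,0,-1],[0,0.1,-0.03,0,0,0,-1],[0,0.09,-0.04,0,0,0,-1],[0,0.08,-0.07,0,0,0,-1]]]}}

```text
time_s: 11.8
position: [0.5101, -0.0059, 0.1364]
tool_rot: [[0.0, -0.955, 0.295], [-0.0, 0.295, 0.955], [-1.0, -0.0, -0.0]]
ft_force: [0.4, -0.3, -0.7]
grip_width: 0.0232
```

Call:
{"name": "drive_tool", "arguments": {"targets": [[[0,0.06,-0.09,0,0,0,-1],[0,0.03,-0.09,0,0,0,-1],[0,0.01,-0.11,0,0,0,-1],[0,-0.01,-0.1,0,0,0,-1],[0,-0.05,-0.09,0,0,0,-1]]]}}

```text
time_s: 12.3
position: [0.5015, -0.0287, 0.1363]
tool_rot: [[0.0, -0.955, 0.296], [-0.0, 0.296, 0.955], [-1.0, -0.0, -0.0]]
ft_force: [-0.4, -0.3, -1.9]
grip_width: 0.0233
```

Call:
{"name": "drive_tool", "arguments": {"targets": [[[0,-0.06,-0.08,0,0,0,-1],[0,-0.08,-0.06,0,0,0,-1],[0,-0.1,-0.04,0,0,0,-1],[0,-0.1,-0.02,0,0,0,-1],[0,-0.1,0.01,0,0,0,-1]]]}}

```text
time_s: 12.8
position: [0.5203, -0.0439, 0.1363]
tool_rot: [[0.0, -0.955, 0.295], [-0.0, 0.295, 0.955], [-1.0, -0.0, -0.0]]
ft_force: [0.3, -0.4, -0.8]
grip_width: 0.0236
```

```bash
python3 f.py st2
```

```text
12.9 [ 0.52043799 -0.04383512  0.13622407] [-0.38680564 -0.39830731 -0.9053873 ] [-0.01492658 -0.0213497  -0.01860481] 0.023251562731533042
```

View pics/st2.png

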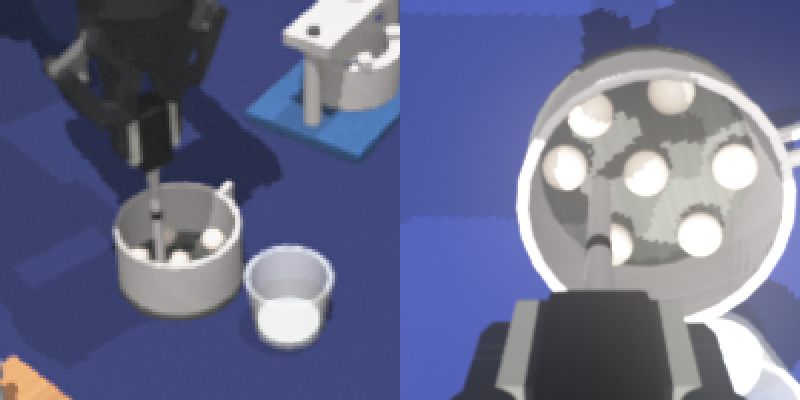

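One round is done, with all seven beads still in the pot. Next come rounds two and three.

Call:
{"name": "drive_tool", "arguments": {"targets": [[[0,-0.1,0.04,0,0,0,-1],[0,-0.08,0.05,0,0,0,-1],[0,-0.07,0.08,0,0,0,-1],[0,-0.04,0.09,0,0,0,-1],[0,-0.03,0.1,0,0,0,-1]]]}}

```text
time_s: 13.4
position: [0.5407, -0.0308, 0.1363]
tool_rot: [[-0.0, -0.955, 0.295], [0.0, 0.295, 0.955], [-1.0, 0.0, 0.0]]
ft_force: [0.3, 0.4, -1.4]
grip_width: 0.0234
```

Call:
{"name": "drive_tool", "arguments": {"targets": [[[0,0.01,0.11,0,0,0,-1],[0,0.03,0.09,0,0,0,-1],[0,0.05,0.09,0,0,0,-1],[0,0.07,0.08,0,0,0,-1],[0,0.09,0.05,0,0,0,-1]]]}}

```text
time_s: 13.9
position: [0.5344, -0.007, 0.1364]
tool_rot: [[0.0, -0.955, 0.295], [0.0, 0.295, 0.955], [-1.0, -0.0, 0.0]]
ft_force: [-0.4, -0.2, -0.7]
grip_width: 0.0228
```

Call:
{"name": "drive_tool", "arguments": {"targets": [[[0,0.1,0.03,0,0,0,-1],[0,0.1,0,0,0,0,-1],[0,0.1,-0.03,0,0,0,-1],[0,0.09,-0.04,0,0,0,-1],[0,0.08,-0.07,0,0,0,-1]]]}}

```text
time_s: 14.4
position: [0.5101, -0.0059, 0.1364]
tool_rot: [[0.0, -0.955, 0.295], [-0.0, 0.295, 0.955], [-1.0, -0.0, -0.0]]
ft_force: [0.5, 0.0, -1.0]
grip_width: 0.0235
```

Call:
{"name": "drive_tool", "arguments": {"targets": [[[0,0.06,-0.09,0,0,0,-1],[0,0.03,-0.09,0,0,0,-1],[0,0.01,-0.11,0,0,0,-1],[0,-0.01,-0.1,0,0,0,-1],[0,-0.05,-0.09,0,0,0,-1]]]}}

```text
time_s: 14.9
position: [0.5015, -0.0287, 0.1363]
tool_rot: [[-0.0, -0.955, 0.296], [-0.0, 0.296, 0.955], [-1.0, 0.0, -0.0]]
ft_force: [-0.3, -0.9, -1.5]
grip_width: 0.0233
```

Call:
{"name": "drive_tool", "arguments": {"targets": [[[0,-0.06,-0.08,0,0,0,-1],[0,-0.08,-0.06,0,0,0,-1],[0,-0.1,-0.04,0,0,0,-1],[0,-0.1,-0.02,0,0,0,-1],[0,-0.1,0.01,0,0,0,-1]]]}}

```text
time_s: 15.4
position: [0.5203, -0.0439, 0.1363]
tool_rot: [[-0.0, -0.955, 0.295], [0.0, 0.295, 0.955], [-1.0, 0.0, 0.0]]
ft_force: [-0.7, -0.4, -0.8]
grip_width: 0.0236
```

```bash
python3 f.py st3
```

```text
15.5 [ 0.52043454 -0.04382803  0.13623701] [ 0.64573073 -0.7586115  -1.5641443 ] [0.03095364 0.02132042 0.01084644] 0.023556634245516055
```

View pics/st3.png

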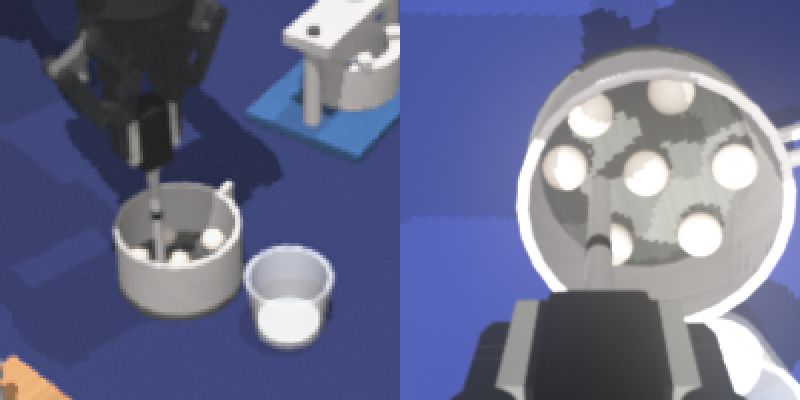

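Call:
{"name": "drive_tool", "arguments": {"targets": [[[0,-0.1,0.04,0,0,0,-1],[0,-0.08,0.05,0,0,0,-1],[0,-0.07,0.08,0,0,0,-1],[0,-0.04,0.09,0,0,0,-1],[0,-0.03,0.1,0,0,0,-1]]]}}

```text
time_s: 16.0
position: [0.5406, -0.0308, 0.1363]
tool_rot: [[-0.0, -0.955, 0.295], [0.0, 0.295, 0.955], [-1.0, 0.0, -0.0]]
ft_force: [-0.4, 1.1, -0.7]
grip_width: 0.0233
```

Call:
{"name": "drive_tool", "arguments": {"targets": [[[0,0.01,0.11,0,0,0,-1],[0,0.03,0.09,0,0,0,-1],[0,0.05,0.09,0,0,0,-1],[0,0.07,0.08,0,0,0,-1],[0,0.09,0.05,0,0,0,-1]]]}}

```text
time_s: 16.5
position: [0.5344, -0.007, 0.1364]
tool_rot: [[0.0, -0.955, 0.295], [0.0, 0.295, 0.955], [-1.0, -0.0, 0.0]]
ft_force: [-0.1, 0.2, -1.4]
grip_width: 0.0233
```

Call:
{"name": "drive_tool", "arguments": {"targets": [[[0,0.1,0.03,0,0,0,-1],[0,0.1,0,0,0,0,-1],[0,0.1,-0.03,0,0,0,-1],[0,0.09,-0.04,0,0,0,-1],[0,0.08,-0.07,0,0,0,-1]]]}}

```text
time_s: 17.0
position: [0.5101, -0.0059, 0.1364]
tool_rot: [[0.0, -0.955, 0.295], [-0.0, 0.295, 0.955], [-1.0, -0.0, -0.0]]
ft_force: [-0.2, -0.2, -1.5]
grip_width: 0.0235
```

Call:
{"name": "drive_tool", "arguments": {"targets": [[[0,0.06,-0.09,0,0,0,-1],[0,0.03,-0.09,0,0,0,-1],[0,0.01,-0.11,0,0,0,-1],[0,-0.01,-0.1,0,0,0,-1],[0,-0.05,-0.09,0,0,0,-1]]]}}

```text
time_s: 17.5
position: [0.5015, -0.0287, 0.1364]
tool_rot: [[0.0, -0.955, 0.296], [-0.0, 0.296, 0.955], [-1.0, -0.0, -0.0]]
ft_force: [0.4, 0.1, -0.2]
grip_width: 0.0228
```

Call:
{"name": "drive_tool", "arguments": {"targets": [[[0,-0.06,-0.08,0,0,0,-1],[0,-0.08,-0.06,0,0,0,-1],[0,-0.1,-0.04,0,0,0,-1],[0,-0.1,-0.02,0,0,0,-1],[0,-0.1,0.01,0,0,0,-1]]]}}

```text
time_s: 18.0
position: [0.5203, -0.044, 0.1363]
tool_rot: [[0.0, -0.955, 0.295], [-0.0, 0.295, 0.955], [-1.0, -0.0, -0.0]]
ft_force: [0.4, -0.0, -0.9]
grip_width: 0.023
```

Call:
{"name": "drive_tool", "arguments": {"targets": [[[0,-0.1,0.04,0,0,0,-1],[0,-0.08,0.05,0,0,0,-1],[0,-0.04,0.05,0,0,0,-1],[0,0,0,0,0,0,-1],[0,0,0,0,0,0,-1]]]}}

```text
time_s: 18.5
position: [0.5322, -0.0401, 0.1363]
tool_rot: [[-0.0, -0.955, 0.295], [0.0, 0.295, 0.955], [-1.0, 0.0, -0.0]]
ft_force: [0.1, -0.0, -1.8]
grip_width: 0.0231
```

Call:
{"name": "drive_tool", "arguments": {"targets": [[[-0.1,0,0,0,0,0,-1],[-0.25,0,0,0,0,0,-1],[-0.35,0,0,0,0,0,-1],[-0.4,0,0,0,0,0,-1],[-0.4,0,0,0,0,0,-1]]]}}

```text
time_s: 19.0
position: [0.5321, -0.0403, 0.2125]
tool_rot: [[0.0, -0.955, 0.295], [-0.0, 0.295, 0.955], [-1.0, -0.0, -0.0]]
ft_force: [0.1, -0.4, -1.5]
grip_width: 0.0232
```

Call:
{"name": "drive_tool", "arguments": {"targets": [[[-0.4,0,0,0,0,0,-1],[-0.3,0,0,0,0,0,-1],[-0.2,0,0,0,0,0,-1],[0,0,0,0,0,0,-1]]]}}

```text
time_s: 19.4
position: [0.5326, -0.0404, 0.2576]
tool_rot: [[0.002, -0.955, 0.295], [-0.001, 0.295, 0.955], [-1.0, -0.003, 0.0]]
ft_force: [-0.7, 0.7, -1.1]
grip_width: 0.023
```

```bash
python3 f.py st4
```

```text
19.5 [ 0.53205718 -0.04023993  0.25580981] [ 0.51334401  0.92884702 -1.81437116] [-0.05204731 -0.0329932   0.00320378] 0.023209029657286526
```

View pics/st4.png

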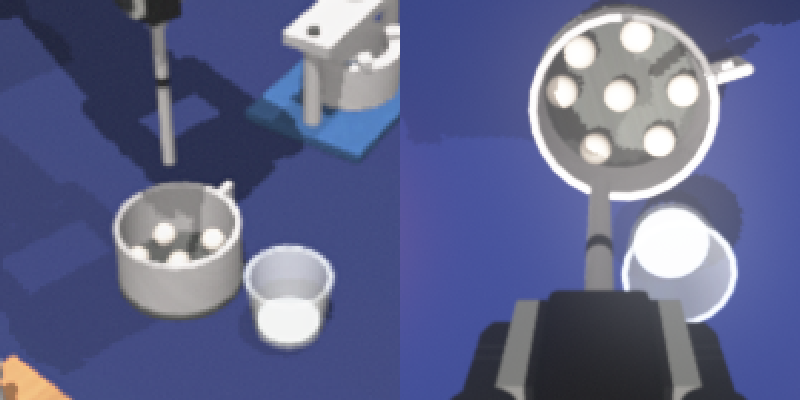

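Call:
{"name": "drive_tool", "arguments": {"targets": [[[0,0.1,0.25,0,0,0,-1],[0,0.2,0.5,0,0,0,-1],[0,0.2,0.5,0,0,0,-1],[0,0.2,0.5,0,0,0,-1],[0,0.2,0.5,0,0,0,-1]]]}}

```text
time_s: 20.0
position: [0.5219, 0.0824, 0.2556]
tool_rot: [[-0.001, -0.955, 0.295], [0.0, 0.295, 0.955], [-1.0, 0.002, -0.0]]
ft_force: [-0.3, 0.4, -0.6]
grip_width: 0.0232
```

Call:
{"name": "drive_tool", "arguments": {"targets": [[[0,0.2,0.5,0,0,0,-1],[0,0.2,0.5,0,0,0,-1],[0,0.2,0.5,0,0,0,-1],[0,0.2,0.5,0,0,0,-1],[0,0.2,0.5,0,0,0,-1]]]}}

```text
time_s: 20.5
position: [0.5108, 0.2166, 0.2556]
tool_rot: [[-0.002, -0.956, 0.295], [-0.0, 0.295, 0.956], [-1.0, 0.001, -0.001]]
ft_force: [0.3, 0.1, -2.1]
grip_width: 0.0235
```

Call:
{"name": "drive_tool", "arguments": {"targets": [[[0,0.2,0.5,0,0,0,-1],[0,0.1,0.2,0,0,0,-1],[0,0.1,0.1,0,0,0,-1],[0,0,0,0,0,0,-1],[0,0,0,0,0,0,-1]]]}}

```text
time_s: 21.0
position: [0.5044, 0.2582, 0.2563]
tool_rot: [[-0.0, -0.955, 0.296], [-0.0, 0.296, 0.955], [-1.0, 0.0, -0.0]]
ft_force: [0.2, -0.2, 0.5]
grip_width: 0.0233
```

```bash
cat > g.py <<'E'
from h import *
import pickle,sys
n=sys.argv[1]
P={k:get_image(k) for k in ['scene','top','wrist']}
pickle.dump(P,open(n+'.pkl','wb'))
ps=[observe()];o=ps[0];print(o['time_s'],o['position'],o['tool_rot'].round(4).tolist(),o['ft_force'],o['wrist_torque'])
s=P['scene']['image'];w=P['wrist']['image']
cv2.imwrite('pics/%s.png'%n,np.hstack([cv2.resize(s[90:190,265:365,::-1],(400,400),interpolation=0),cv2.resize(w[160:260,225:325,::-1],(400,400),interpolation=0)]))
E
python3 g.py h0
```

```text
21.15 [0.50463608 0.25805744 0.25637505] [[0.0, -0.9551, 0.2964], [-0.0001, 0.2964, 0.9551], [-1.0, -0.0001, -0.0001]] [-0.46389982  0.52937873 -0.45514352] [-0.02886366  0.0074074  -0.06012858]
```

View pics/h0.png

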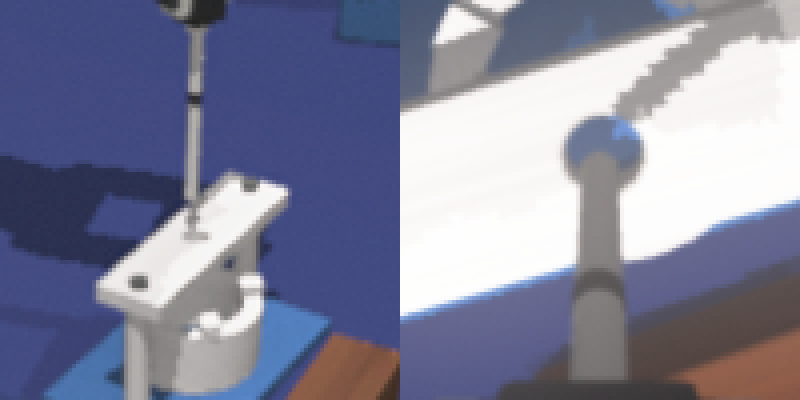

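```bash
python3 - <<'E'
from h import *
import pickle
P=pickle.load(open('h0.pkl','rb'));W,S,T=P['wrist'],P['scene'],P['top']
h=onz(W,275.5,197.4,.105);t=onz(W,274.6,200.6,.1298);print('wrist',h,t,h-t)
# scene: tip at zoom (193,203)? hole (197,236)
hs=onz(S,265+196/4-.4,90+236/4-.4,.105);print('scene hole',hs)
a=cv2.resize(S['image'][125:160,298:328,::-1],None,fx=14,fy=14,interpolation=0)
b=cv2.resize(T['image'][220:255,155:195,::-1],None,fx=9,fy=9,interpolation=0)
c=np.zeros((490,800,3),np.uint8);c[:a.shape[0],:a.shape[1]]=a;c[:b.shape[0],430:430+b.shape[1]]=b
cv2.imwrite('pics/z14.png',c)
E
```

```text
wrist [0.51058321 0.2576786  0.105     ] [0.50584172 0.25823757 0.1298    ] [ 0.00474149 -0.00055897 -0.0248    ]
scene hole [0.51304859 0.25726053 0.105     ]
```

View pics/z14.png

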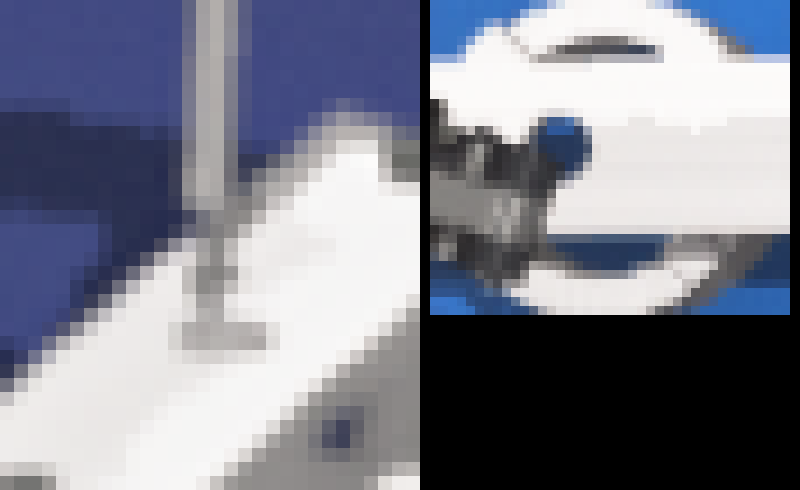

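Call:
{"name": "drive_tool", "arguments": {"targets": [[[0,-0.05,0.01,0,0,0,-1],[0,-0.04,0.01,0,0,0,-1],[0.1,0,0,0,0,0,-1],[0.1,0,0,0,0,0,-1],[0,0,0,0,0,0,-1]]]}}

```text
time_s: 21.65
position: [0.5086, 0.2583, 0.2452]
tool_rot: [[-0.002, -0.955, 0.295], [-0.001, 0.295, 0.955], [-1.0, 0.002, -0.001]]
ft_force: [-0.2, -0.7, -0.7]
grip_width: 0.0234
```

```bash
python3 g.py h1; python3 - <<'E'
from h import *
import pickle
P=pickle.load(open('h0.pkl','rb'));S=P['scene']
print(onz(S,312,138.8,.1298),onz(S,313.4,148.6,.105))
P=pickle.load(open('h1.pkl','rb'));W,S=P['wrist'],P['scene']
a=cv2.resize(S['image'][125:160,298:328,::-1],None,fx=13,fy=13,interpolation=0)
b=cv2.resize(W['image'][175:215,255:295,::-1],None,fx=10,fy=10,interpolation=0)
c=np.zeros((455,800,3),np.uint8);c[:a.shape[0],:a.shape[1]]=a;c[:400,400:800]=b
cv2.imwrite('pics/z15.png',c)
E
```

```text
21.8 [0.50899824 0.25849193 0.24633914] [[0.0, -0.9554, 0.2952], [0.0, 0.2952, 0.9554], [-1.0, -0.0, 0.0]] [-0.90833513 -0.1790165   0.05431149] [-0.00106894  0.02432803  0.00131714]
[0.50577224 0.26003678 0.1298    ] [0.51262341 0.25698499 0.105     ]
```

View pics/z15.png

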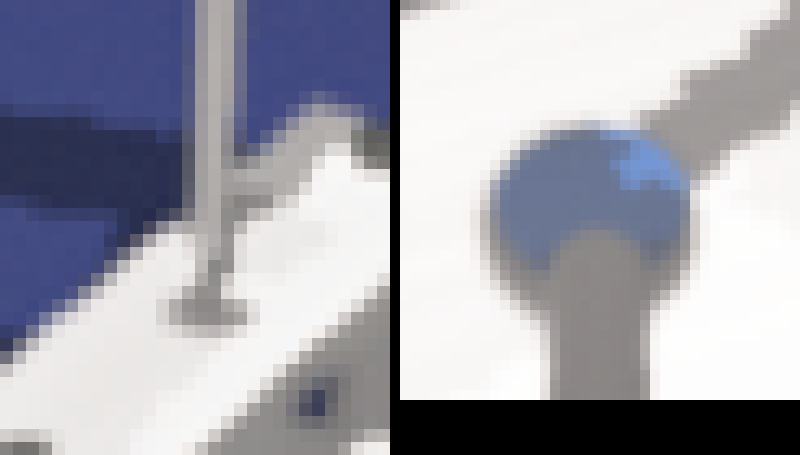

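```bash
python3 - <<'E'
from h import *
import pickle
P=pickle.load(open('h1.pkl','rb'));W,S=P['wrist'],P['scene']
zt=.2463-.1266
h=onz(W,255+(588-400)/10-.45,175+218/10-.45,.105);t=onz(W,255+200/10-.45,175+262/10-.45,zt);print('wrist',h,t,h-t)
h2=onz(S,313.3,148.5,.105)
for v in (143.7,144.7,145.7):
    t2=onz(S,313.8,v,zt);print('scene',h2,t2,h2-t2)
# model overlay: hole circle + tip circle
im=cv2.resize(W['image'][175:215,255:295,::-1],None,fx=14,fy=14,interpolation=0)
def circ(c,r,z,col):
    for a in np.linspace(0,6.28,60):
        u,v=proj(W,[c[0]+r*np.cos(a),c[1]+r*np.sin(a),z]);cv2.circle(im,(int((u-255+.5)*14),int((v-175+.5)*14)),1,col,-1)
circ(h,.009,.105,(0,0,255));circ(t,.004,zt,(0,255,0))
cv2.imwrite('pics/z16.png',im)
E
```

```text
wrist [0.51044524 0.2574945  0.105     ] [0.51015553 0.25861761 0.1197    ] [ 0.00028971 -0.00112311 -0.0147    ]
scene [0.51216549 0.25726559 0.105     ] [0.51335212 0.25671486 0.1197    ] [-0.00118662  0.00055074 -0.0147    ]
scene [0.51216549 0.25726559 0.105     ] [0.51581405 0.25250617 0.1197    ] [-0.00364856  0.00475942 -0.0147    ]
scene [0.51216549 0.25726559 0.105     ] [0.51825741 0.24832943 0.1197    ] [-0.00609192  0.00893616 -0.0147    ]
```

View pics/z16.png

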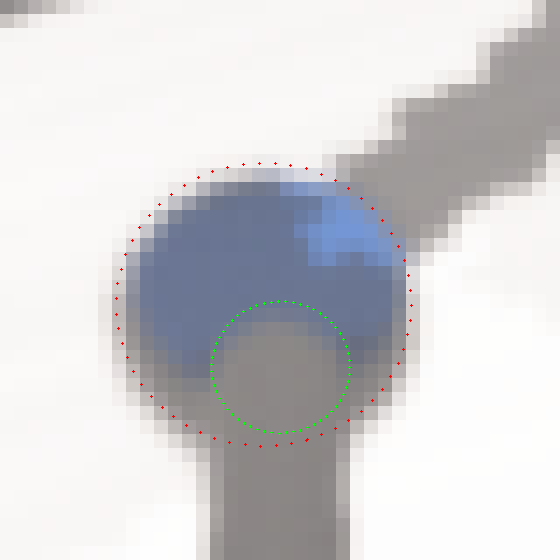

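Call:
{"name": "drive_tool", "arguments": {"targets": [[[0,-0.01,-0.02,0,0,0,-1],[0.1,0,0,0,0,0,-1],[0.1,0,0,0,0,0,-1],[0,0,0,0,0,0,-1],[0,0,0,0,0,0,-1]]]}}

```text
time_s: 22.3
position: [0.5092, 0.2573, 0.2361]
tool_rot: [[-0.0, -0.955, 0.295], [-0.0, 0.295, 0.955], [-1.0, 0.0, -0.0]]
ft_force: [1.1, -0.3, -1.0]
grip_width: 0.023
```

```bash
python3 g.py h2; python3 - <<'E'
from h import *
import pickle
P=pickle.load(open('h2.pkl','rb'));W,S=P['wrist'],P['scene']
a=cv2.resize(S['image'][125:160,298:328,::-1],None,fx=13,fy=13,interpolation=0)
b=cv2.resize(W['image'][175:215,255:295,::-1],None,fx=10,fy=10,interpolation=0)
c=np.zeros((455,800,3),np.uint8);c[:a.shape[0],:a.shape[1]]=a;c[:400,400:800]=b
cv2.imwrite('pics/z17.png',c)
E
```

```text
22.45 [0.50927616 0.25736698 0.23646594] [[0.0003, -0.9554, 0.2953], [0.0001, 0.2953, 0.9554], [-1.0, -0.0003, 0.0002]] [-0.7608293  -0.18138998 -2.01695217] [0.03552783 0.04629961 0.00553113]
```

View pics/z17.png

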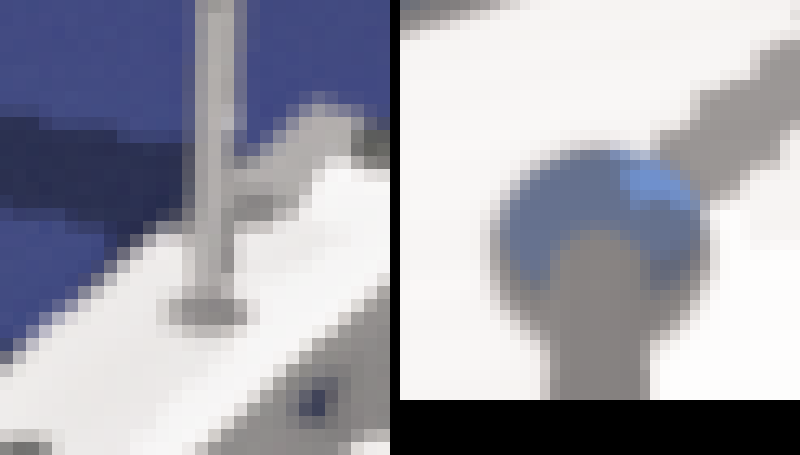

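Call:
{"name": "drive_tool", "arguments": {"targets": [[[0.1,0,0,0,0,0,-1],[0.15,0,0,0,0,0,-1],[0.15,0,0,0,0,0,-1],[0.1,0,0,0,0,0,-1],[0,0,0,0,0,0,-1]]]}}

```text
time_s: 22.95
position: [0.5089, 0.2572, 0.2103]
tool_rot: [[-0.002, -0.955, 0.295], [-0.001, 0.295, 0.955], [-1.0, 0.002, -0.001]]
ft_force: [0.1, -0.6, -1.3]
grip_width: 0.0235
```

```bash
python3 g.py h3; python3 - <<'E'
from h import *
import pickle
P=pickle.load(open('h3.pkl','rb'));W,S=P['wrist'],P['scene']
a=cv2.resize(S['image'][115:160,298:328,::-1],None,fx=12,fy=12,interpolation=0)
b=cv2.resize(W['image'][185:235,255:295,::-1],None,fx=10,fy=10,interpolation=0)
c=np.zeros((540,800,3),np.uint8);c[:a.shape[0],:a.shape[1]]=a;c[:500,400:800]=b
cv2.imwrite('pics/z18.png',c)
E
```

```text
23.1 [0.50935703 0.257356   0.21150736] [[0.0004, -0.9554, 0.2953], [0.0001, 0.2953, 0.9554], [-1.0, -0.0003, 0.0002]] [ 0.87585444  0.37619298 -1.41018928] [-0.00922256 -0.00098229  0.02191905]
```

View pics/z18.png

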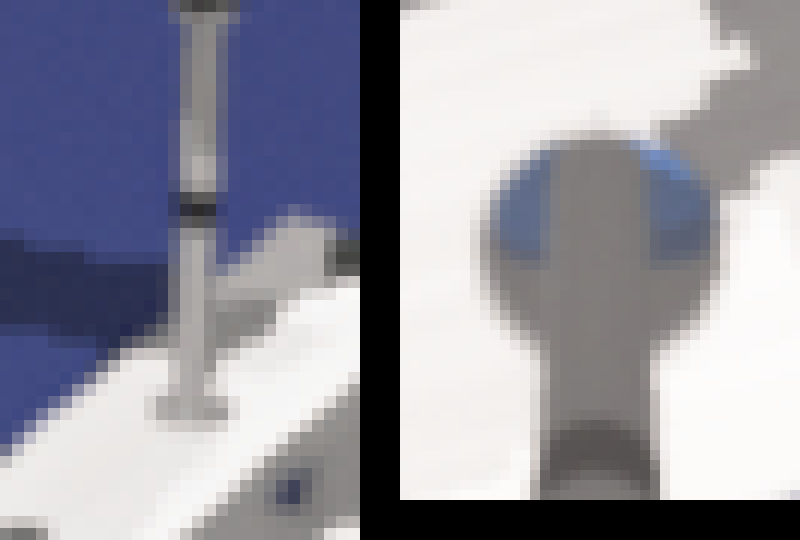

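Call:
{"name": "drive_tool", "arguments": {"targets": [[[0.15,0,0,0,0,0,-1],[0.25,0,0,0,0,0,-1],[0.25,0,0,0,0,0,-1],[0.15,0,0,0,0,0,-1],[0.1,0,0,0,0,0,-1]]]}}

```text
time_s: 23.6
position: [0.5091, 0.2573, 0.1656]
tool_rot: [[-0.001, -0.955, 0.295], [-0.0, 0.295, 0.955], [-1.0, 0.001, -0.0]]
ft_force: [-0.3, -0.3, -1.1]
grip_width: 0.0231
```

Call:
{"name": "drive_tool", "arguments": {"targets": [[[0.04,0,0,0,0,0,-1],[0.04,0,0,0,0,0,-1],[0,0,0,0,0,0,-1],[0,0,0,0,0,0,-1],[0,0,0,0,0,0,-1]]]}}

```text
time_s: 24.1
position: [0.5093, 0.2574, 0.1626]
tool_rot: [[0.0, -0.955, 0.295], [0.0, 0.295, 0.955], [-1.0, -0.0, 0.0]]
ft_force: [-0.1, -0.4, -1.2]
grip_width: 0.0234
```

```bash
python3 g.py h4; python3 - <<'E'
from h import *
import pickle
P=pickle.load(open('h4.pkl','rb'));W,S=P['wrist'],P['scene']
a=cv2.resize(S['image'][115:160,298:328,::-1],None,fx=12,fy=12,interpolation=0)
b=cv2.resize(W['image'][185:235,255:295,::-1],None,fx=10,fy=10,interpolation=0)
c=np.zeros((540,800,3),np.uint8);c[:a.shape[0],:a.shape[1]]=a;c[:500,400:800]=b
cv2.imwrite('pics/z19.png',c)
E
```

```text
24.25 [0.50927343 0.2573388  0.16248756] [[0.0003, -0.9554, 0.2953], [0.0001, 0.2953, 0.9554], [-1.0, -0.0003, 0.0002]] [ 0.18003439  0.106132   -0.98571218] [-0.00550939  0.03702356 -0.02288477]
```

View pics/z19.png

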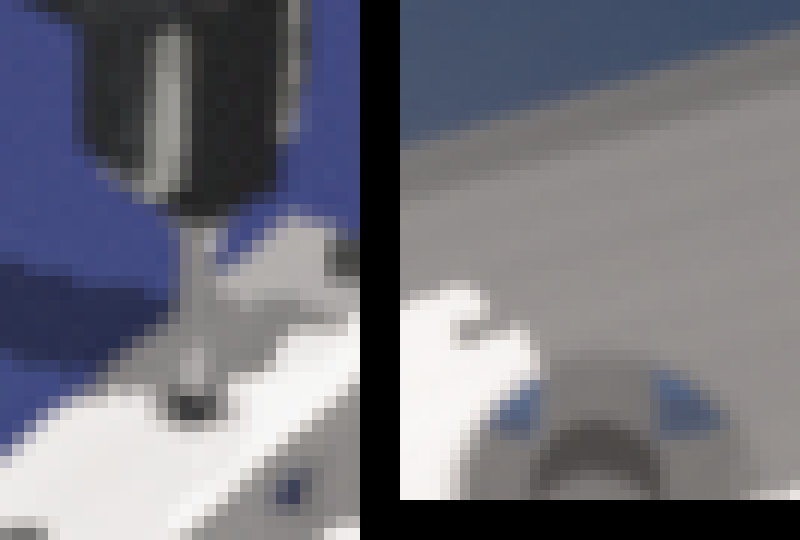

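```bash
cat > ov.py <<'E'
from h import *
import pickle,sys
P=pickle.load(open(sys.argv[1]+'.pkl','rb'));W,S=P['wrist'],P['scene']
def ov(pic,box,f,c,items):
    u0,v0,u1,v1=box
    im=cv2.resize(pic['image'][v0:v1,u0:u1,::-1],None,fx=f,fy=f,interpolation=0)
    raw=im.copy()
    for r,z,col in items:
        for a in np.linspace(0,6.28,90):
            u,v=proj(pic,[c[0]+r*np.cos(a),c[1]+r*np.sin(a),z]);cv2.circle(im,(int((u-u0+.5)*f),int((v-v0+.5)*f)),0,col,-1)
    return np.hstack([raw,im])
c=[float(x) for x in sys.argv[2].split(',')]
zb=float(sys.argv[3])
R,G,B=(0,0,255),(0,255,0),(255,255,0)
it=[(.009,.105,R),(.004,zb-.004,G),(.004,zb+.004,B)]
a=ov(W,(250,210,300,255),8,c,it)
cs=[float(x) for x in sys.argv[4].split(',')]
b=ov(S,(298,130,328,160),13,cs,it)
cv2.imwrite('pics/%s.png'%sys.argv[5],a);cv2.imwrite('pics/%sb.png'%sys.argv[5],b)
E
python3 ov.py h4 .5105,.2575 .1059 .513,.257 ov1
```

```text
(no output)
```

View pics/ov1.png

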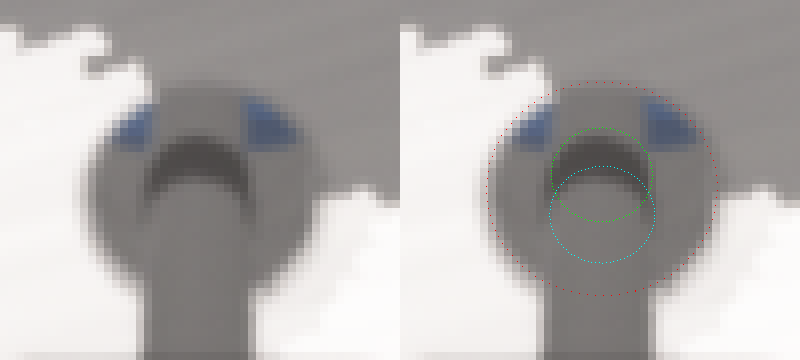

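View pics/ov1b.png

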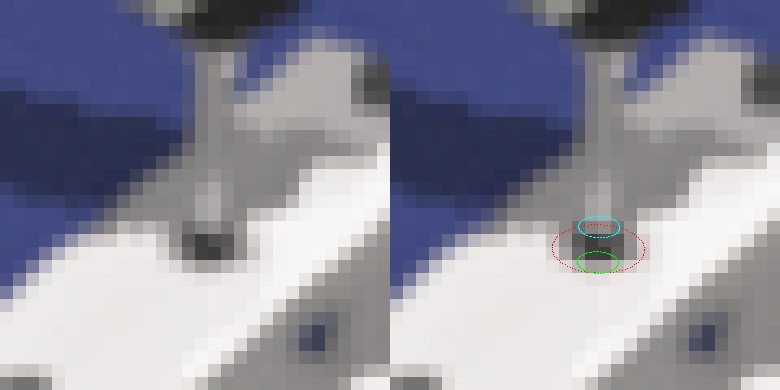

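Call:
{"name": "drive_tool", "arguments": {"targets": [[[0.01,0.01,0,0,0,0,-1],[0.01,0,0,0,0,0,-1],[0,0,0,0,0,0,-1],[0,0,0,0,0,0,-1],[0,0,0,0,0,0,-1]]]}}

```text
time_s: 24.75
position: [0.5088, 0.2575, 0.1613]
tool_rot: [[0.0, -0.955, 0.295], [-0.0, 0.295, 0.955], [-1.0, -0.0, -0.0]]
ft_force: [-0.4, -0.1, -0.9]
grip_width: 0.0236
```

```bash
python3 g.py h5; python3 ov.py h5 .5105,.2575 .105 .5115,.259 ov2; python3 -c "
import pickle,cv2
P=pickle.load(open('h5.pkl','rb'))
cv2.imwrite('pics/full5.png',P['scene']['image'][:,:,::-1])"
```

```text
24.9 [0.50875802 0.25750239 0.16135279] [[0.0001, -0.9554, 0.2953], [0.0, 0.2953, 0.9554], [-1.0, -0.0001, 0.0001]] [ 0.07266352 -0.38238654 -1.07492551] [-0.03347037 -0.00308605 -0.00514957]
```

View pics/ov2.png

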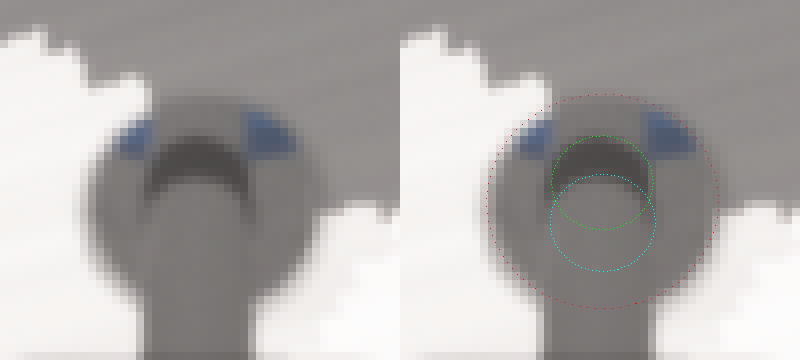

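View pics/ov2b.png

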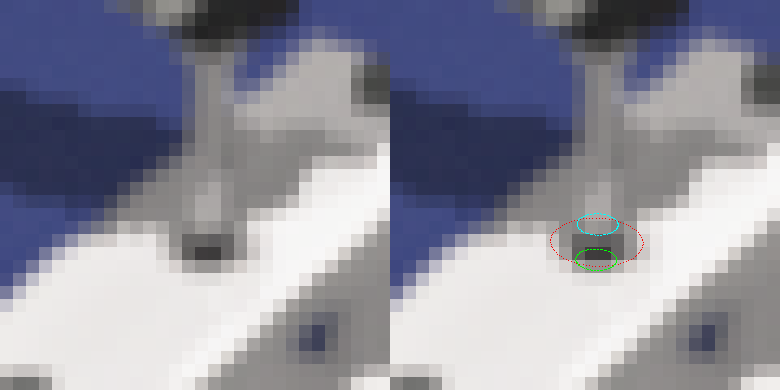

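View pics/full5.png

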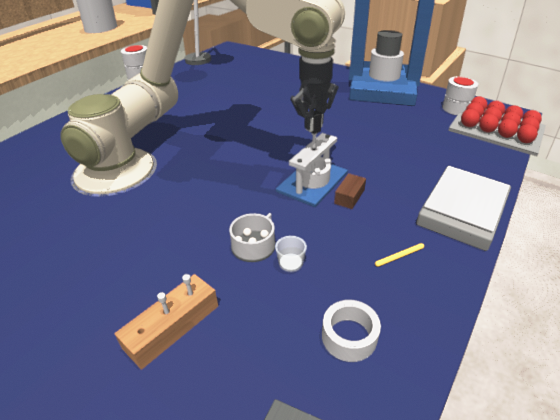

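The wrist overlay matches the model: the rod is centred and the band is level with the plate top. The scene view agrees, and nothing else has moved.

```bash
python3 - <<'E'
from h import *
o=observe();print(o['qvel'].round(2),o['grip_width']);print(close_job())
E
```

```text
[-0.04 -0.03 -0.03  0.07  0.01  0.07] 0.023324278175532245
the job is handed in; nothing more can be done
None
```

I finished the job and handed it in at about 25 s of the 72 s allowed. The arm is still holding the rod in the guide hole.

- **Stirring:** I pulled the rod from its hole and stirred a little over three rounds at about 20.5 mm radius. The tip was about 4–5 mm above the pot floor, and all seven beads were still in the pot afterwards.
- **Fit in the hole:** In the last pictures the rod was upright, steady and centred to within about 1 mm. No contact showed in the wrist force, which stayed around 1–2 N.
- **Band height:** The band's middle is level with the plate top by the arm's reading. Both the wrist and scene pictures agree to within about 1 mm.
- **Other things:** The pins, cup and wooden block look undisturbed in the final scene picture.

**A disagreement:** the two outside cameras placed the rod about 4–5 mm further out in x than the wrist camera and the arm's own reading. I therefore worked from relative measurements within one camera. On the rod-to-pot and rod-to-hole distances, the camera sets agreed to about 1–2 mm.

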